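# Load the vial block and hold it against the shaker's sprung stop bar

### The arm

A 6-joint arm with a two-finger parallel gripper is mounted at the origin on the work surface. World frame = base frame: x ahead of the robot, y to its left, z up, the work surface at z = 0. Lengths are in m, angles in rad, forces in N, time in s.
With the tool pointing down it reaches from about 0.375 to 0.9 m from the base axis. Payload 3.1 kg.
Tool frame: the origin (TCP) lies midway between the tips of the shut fingers; the grasp point (between the pads) lies robot.grip_point_offset behind it (robot.grip_point_offset is the distance from the TCP to the grasp point, in m); z points along the fingers, y is the direction in which the jaws open and shut (so a half turn about z gives the same grasp; the last joint's range is limited). The gripper opens to 87 mm and grips with 3 to 60 N. Pads are 19 mm wide; open, the fingers measure 117 mm over their backs; the gripper's body (75 mm by 190 mm) begins 51 mm behind the grasp point.
Start: joints at [-1.496, 0.527, 1.433, -0, 1.181, -0.178], TCP at [0.157, -0.605, 0.188] pointing down, gripper open.
Joint ranges: [-3.08, 3.08], [-0.75, 2.2], [0.22, 2.44], [-1.43, 4.57], [0, 2.65], [-2.85, 2.85]. Speed limits (rad/s): [2.79, 2.79, 3.14, 3.14, 3.14, 3.14].

### API

Orientations are given as a unit quaternion [x, y, z, w].
In Python, from rig import robot, cams, hand_in gives the robot as it stands. The module is installed in compiled form; this text tells all that it offers.
- The arm moves only by the tool send_rows, never from a script. Its argument "steps" is one flat list of numbers, 5 for each row, row after row: the finger opening in m, from 0 to 0.087, then the shift along the tool's x, y, z in m, then the turn about the tool's z in rad. A call has 1 to 8 rows; each row is the pose to reach, as a shift and turn from the pose measured when the call began, along the tool's axes at that moment; what a row does not reach only later rows make up. A row lasts 1/8 s, in which the tool goes at most 62.5 mm and 10.7 degrees, less where a joint would pass 70% of its speed; a pose out of reach is approached as far as the arm can. A call with a gripper value outside its range is refused whole. The fingers move at their own pace and stop on an object; "force" is the grip in N (left out, the last holds). Time passes only in rows, so rows that repeat a pose let the fingers close. It gives the time, the measured TCP pose, the force and the opening at its end, in the units of the state.
- robot.get_obs(): the state, without advancing time (a new reading comes with each control period).
- cams.camera(name): name is "scene" or "top" or "wrist"; returns a dict with "color" (400x640x3 uint8, red, green, blue), "range_z" (400x640 float32, m along the optical axis (not along the pixel's ray), 0 where there is no reading), "intrinsics" (3x3 intrinsics, pixels), "extrinsics" (4x4, takes a point from camera to world coordinates). Camera axes: x right, y down, z forward; pixel columns grow to the right and rows downward; lengths in m; the calibration is good to about 2 mm. The wrist camera is an equidistant fisheye: a pixel r from the principal point sees the ray r / f radians off the axis. A picture is of the moment at which its call begins.
- hand_in(): hands the job in, once; it reports no verdict.
The state is a dict: "time": time; "q": joint angles; "joint_velocities": joint speeds; "joint_torque": joint torques, N m; "position": TCP position; "tool_rot": TCP orientation; "ft_force": force on the tool from outside, world axes, zero at the start; "moment": the same for the moment, N m; "grip_width": finger opening in m.
Only numpy, scipy, OpenCV 4.12 (cv2) and the standard library are available. Lean on these libraries where they do the work, as an engineer would, in place of code of your own. Each camera call takes 0.05 s, during which the arm holds its last target.

### The job

Set the wide and the narrow amber vial upright, right to the bottom, in the holes of their sizes in the white vial block on the bench shaker, and let go of them. Then slide the loaded block, flat on the platform, squarely against the middle of the sprung stop bar and keep pushing with a steady force of about 10 N (the bar gives about 10 mm, half its travel; never drive it to its end). Finish while still holding the block pressed there, so that I can tighten the clamp screws, and leave the other things on the bench alone.

Things in the scene. Friction and masses are not known exactly. Their poses are not given: they have to be found in the camera images.
- shaker: Fixed grey bench shaker, 280 (x) x 250 (y) x 70 high, flat steel platform on top. Origin: centre of its underside; platform surface at z = 70. Its +x runs along the platform to the stop bar: the direction to push. Behind the bar a fixed bracket, 170 wide (y), front face at x = 97, top at z = 116, with two black clamp screws up to z = 130 (for the person, not the robot).
- stop_bar: Aluminium stop bar, 15 thick (x), 150 wide (y), 44 high, across the platform near the shaker's far end. Origin at the lower edge of its front face (the face that looks to the block), at mid-width, 1 mm above the platform; its axes are parallel to the shaker's. With the spring relaxed the front face is at x = 55 in the shaker's frame.
- stop_spring (a joint): How far the stop bar is pushed in (m) along the shaker's +x: 0 relaxed, 0.020 at its end stop. The spring gives 1.0 N per mm from zero, so 0.010 means a push of 10 N on the bar.
- block: Loose white plastic block on the platform, 60 (x) x 116 (y) x 40 high, about 0.4 kg, a few N of friction. Origin: centre of its underside; its +x face (30 from the origin) goes against the bar. A grip post 20 (x) x 30 (y) stands on its middle, z = 40 to 82, to be gripped from above across its 20 mm (along x). Two round blind holes, floor at z = 10, one each side of the post.
- wide_hole (a point): Centre of the mouth of the wide hole, 25 in diameter, 30 deep, for the wide vial: at x = 0, y = +38, z = 40 in the block's frame.
- narrow_hole (a point): Centre of the mouth of the narrow hole, 17 in diameter, 30 deep, for the narrow vial: at x = 0, y = -38, z = 40 in the block's frame.
- wide_vial: Loose wide amber vial standing on the bench, body 22 in diameter and 48 high with a narrower foot, then a black cap 24 in diameter, 66 high in all, about 40 g. Origin at the centre of its underside, z up along it. Seated in its hole, it stands 36 out of the block.
- narrow_vial: Loose narrow amber vial standing on the bench, body 14 in diameter and 48 high with a narrower foot, then a black cap 16 in diameter, 66 high in all, about 20 g. Origin at the centre of its underside, z up along it. Seated in its hole, it stands 36 out of the block.
- pen: Bystander: a marker pen lying on the bench between the vials, 125 long (along its x), 17 high. Origin on the bench under its middle.
- beaker: Bystander: a glass beaker, 68 in diameter, 85 high. Origin at the centre of its underside.
- tip_box: Bystander: a clear box of pipette tips, 85 (x) x 125 (y) x 54 high. Origin at the centre of its underside.
- jar: Bystander: a small white jar, 52 in diameter, 58 high. Origin at the centre of its underside.
- dish: Bystander: a shallow glass dish, 90 in diameter, 15 high. Origin at the centre of its underside.
Not all that is in view belongs to the job. Leave any green, turquoise or yellow look-alike of the block alone.

How it is judged:
By the outcome, as a careful person would: the job done as asked, in the order asked, and still so for the second after the job is handed in, while the arm keeps its last pose, push and grip.
It also fails if it takes over 72 s, if anything falls off the work surface, if the arm or the gripper's body presses on something with over 40 N, if the wrist force passes 120 N, or if a joint passes its speed limit or range.

## Working session

There is one attempt and no reset: what is moved stays moved. The work goes in short steps, Python scripts to look and compute and a tool call to move; the robot and the scene stay as the last step left them, time stands still between calls to the robot, and variables do not carry over. Pictures are saved under pics/ and viewed, and the job is handed in when it is done.

Besides the shell and the picture viewer there is one more tool, called after "Request:" as a command line: name --argument value ..., lists and objects as JSON in quotes. send_rows: Moves the arm, as the interface text tells. Its arguments: {"type":"object","properties":{"steps":{"type":"array","items":{"type":"number"}},"force":{"type":"number"}},"required":["steps"]}

```bash
mkdir -p pics
python3 - <<'E'
from rig import robot,cams
import cv2,numpy as np
print(robot.get_obs(), robot.grip_point_offset)
for n in ("scene","top","wrist"):
    c=cams.camera(n)
    cv2.imwrite(f"pics/{n}0.png",c["color"][:,:,::-1])
    np.savez(f"{n}0.npz",**c)
    print(n,c["intrinsics"].round(1).tolist(),c["extrinsics"].round(4).tolist())
E
```

```text
{'time': 0.0, 'q': array([-1.49551430e+00,  5.28457143e-01,  1.43392604e+00, -1.28185579e-06,
        1.18138923e+00, -1.78473802e-01]), 'joint_velocities': array([ 0.00027175,  0.00044188,  0.00081141,  0.00149746, -0.00057306,
        0.00098269]), 'joint_torque': array([-4.99649341e-04, -4.40047538e+01, -1.76593459e+01,  6.31562294e-02,
        5.82307333e-02, -1.59584233e-04]), 'position': array([ 0.15688229, -0.60414544,  0.18746972]), 'tool_rot': array([ 9.91961169e-01,  1.26537943e-01,  5.56164420e-05, -1.08845929e-03]), 'ft_force': array([-0.19033533, -0.90923264, -0.77493015]), 'moment': array([-0.00703235,  0.03202889, -0.08113625]), 'grip_width': 0.0873523893049797} 0.0187
scene [[489.9, 0.0, 318.8], [0.0, 489.9, 197.6], [0.0, 0.0, 1.0]] [[-0.3674, 0.5088, -0.7785, 1.5563], [0.9299, 0.2186, -0.2959, 0.6229], [0.0196, -0.8327, -0.5534, 0.8799], [0.0, 0.0, 0.0, 1.0]]
top [[388.3, 0.0, 323.1], [0.0, 388.3, 201.5], [0.0, 0.0, 1.0]] [[0.0118, -0.9974, 0.0712, 0.394], [-0.9999, -0.0121, -0.0047, 0.21], [0.0056, -0.0712, -0.9974, 1.354], [0.0, 0.0, 0.0, 1.0]]
wrist [[309.7, 0.0, 322.6], [0.0, 309.7, 197.9], [0.0, 0.0, 1.0]] [[0.2507, -0.9373, -0.2421, 0.2232], [-0.9681, -0.2432, -0.061, -0.5875], [-0.0017, 0.2497, -0.9683, 0.3833], [0.0, 0.0, 0.0, 1.0]]
```

View pics/scene0.png

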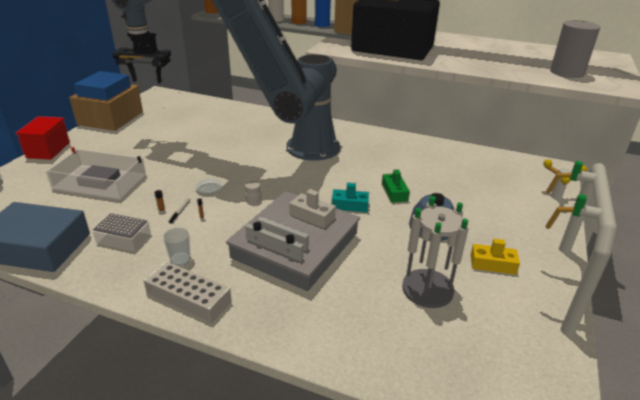

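View pics/top0.png

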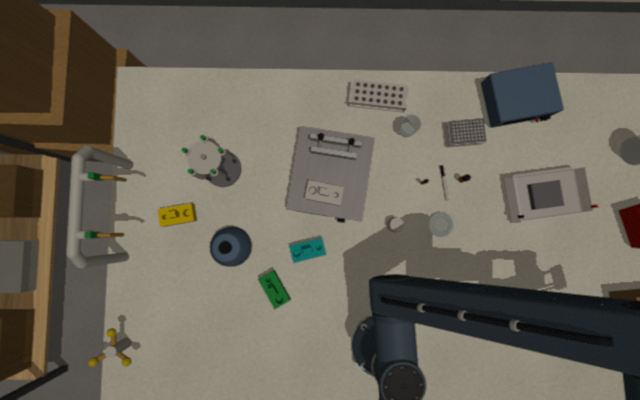

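View pics/wrist0.png

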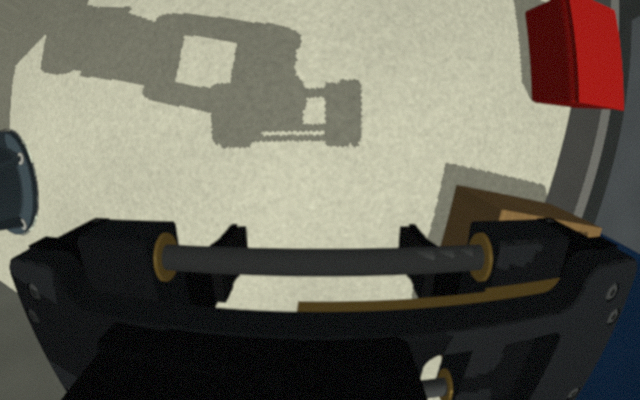

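Scene view: shaker in the middle (295,240) with the white block (313,207) on it, wide vial (160,200), narrow vial (200,208), pen between. In the top view: wide (463,178), narrow (422,181), block (324,192).

```bash
cat > h.py <<'E'
import numpy as np,cv2
from scipy.spatial.transform import Rotation as R
def pts(c):
    K=c["intrinsics"];d=c["range_z"];v,u=np.mgrid[:d.shape[0],:d.shape[1]]
    x=(u-K[0,2])/K[0,0];y=(v-K[1,2])/K[1,1]
    P=np.stack([x*d,y*d,d,np.ones_like(d)],-1)@np.asarray(c["extrinsics"]).T
    P=P[...,:3];P[d==0]=np.nan
    return P
def ptsfish(c):
    K=c["intrinsics"];d=c["range_z"];v,u=np.mgrid[:d.shape[0],:d.shape[1]]
    a=(u-K[0,2])/K[0,0];b=(v-K[1,2])/K[1,1];r=np.hypot(a,b)+1e-9;t=np.tan(r)/r
    P=np.stack([a*t*d,b*t*d,d,np.ones_like(d)],-1)@np.asarray(c["extrinsics"]).T
    P=P[...,:3];P[d==0]=np.nan
    return P
def proj(c,p,fish=False):
    K=c["intrinsics"];q=np.linalg.inv(c["extrinsics"])@np.append(p,1)
    if fish:
        r=np.hypot(q[0],q[1]);t=np.arctan2(r,q[2])/max(r,1e-9)
        return K[0,0]*q[0]*t+K[0,2],K[1,1]*q[1]*t+K[1,2]
    return K[0,0]*q[0]/q[2]+K[0,2],K[1,1]*q[1]/q[2]+K[1,2]
def crop(c,u0,v0,u1,v1,f,name):
    cv2.imwrite(name,cv2.resize(c["color"][v0:v1,u0:u1,::-1],None,fx=f,fy=f,interpolation=cv2.INTER_CUBIC))
def view(c,fish,target_pose,f,size,name):
    pass
E
python3 - <<'E'
from h import *
t=dict(np.load("top0.npz"));s=dict(np.load("scene0.npz"))
crop(t,280,110,390,230,5,"pics/t_sh.png")
crop(t,385,100,485,240,5,"pics/t_v.png")
crop(s,220,170,370,290,5,"pics/s_sh.png")
crop(s,90,170,270,270,4,"pics/s_v.png")
P=pts(t)
for u,v in((324,192),(330,173),(422,181),(463,178),(445,182),(395,223),(440,224),(406,126)):print(u,v,P[v,u].round(3))
np.set_printoptions(linewidth=250)
m=P[...,2]
print((m[170:190,410:475:2]*1000).round().astype(int)[::2])
E
```

```text
324 192 [0.509 0.202 0.155]
330 173 [0.581 0.182 0.073]
422 181 [ 0.563 -0.135  0.031]
463 178 [ 0.571 -0.265  0.063]
445 182 [ 0.562 -0.218  0.02 ]
395 223 [ 0.417 -0.037  0.056]
440 224 [ 0.417 -0.204  0.004]
406 126 [ 0.761 -0.086  0.005]
[[                   1                    7                   -1                    3                   -1                    0                    1                    3                    4                    2                    0
                     0                   -1                    2                   -1                    0                   14                   12                   -3                    1                    2                    4
                     2                    3                    0                    5                   -1                   -3                    5                   -3                    3                   -2                    2]
 [                  -1                    4                   -3                    3                    1                    5                   -1          
[... 5503 characters left out ...]
  1                    3                    2                    2                   -2                    3                    4                   -1                    6
                    -2                    3                   -2                    1                    0                    3                    7                   12                    3                    2                    4
                     7                   -1                    3                    6                   -1                    7                    3                    7                    1                    4                    4]]<stdin>:11: RuntimeWarning: invalid value encountered in cast
```

View pics/t_sh.png

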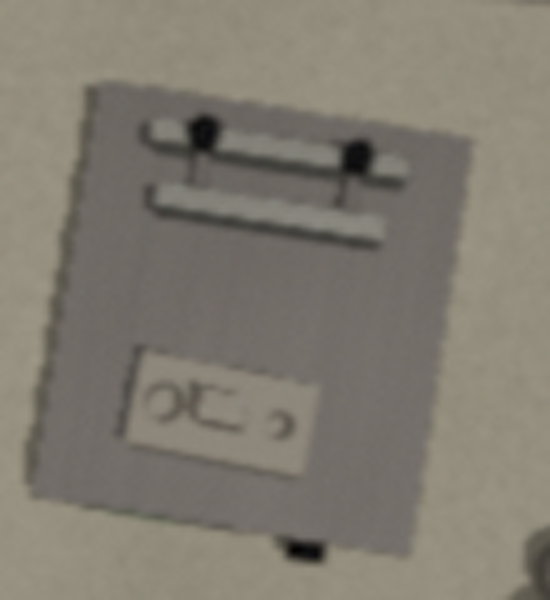

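View pics/t_v.png

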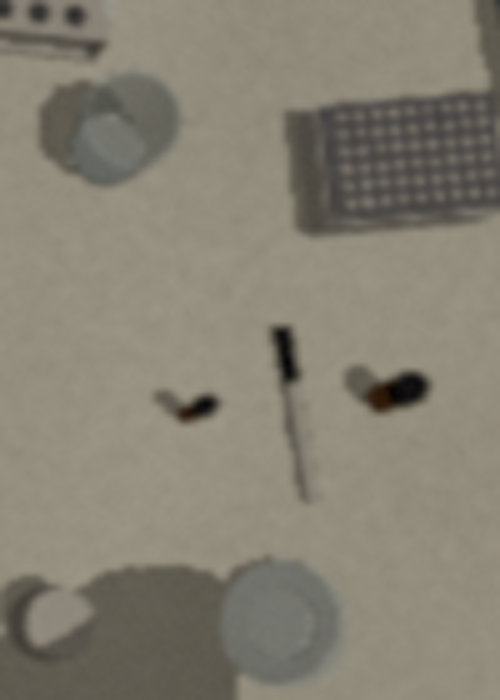

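View pics/s_sh.png

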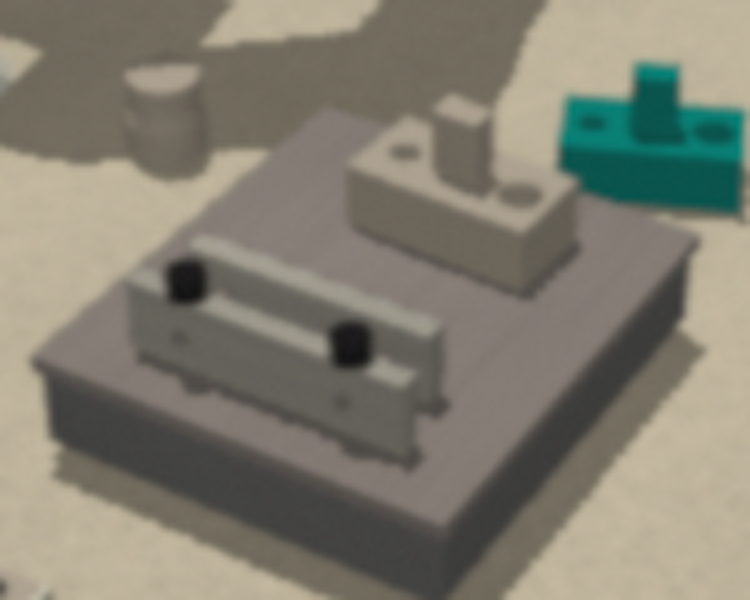

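View pics/s_v.png

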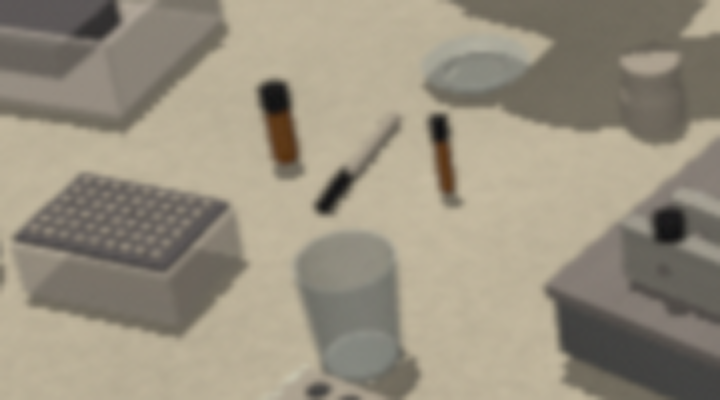

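```bash
cat >> h.py <<'E'
def plane(c,u,v,z,fish=False):
    K=c["intrinsics"];E=np.asarray(c["extrinsics"])
    a=(u-K[0,2])/K[0,0];b=(v-K[1,2])/K[1,1]
    if fish:
        r=np.hypot(a,b)+1e-9;d=np.array([a/r*np.sin(r),b/r*np.sin(r),np.cos(r)])
    else:d=np.array([a,b,1.])
    d=E[:3,:3]@d;o=E[:3,3]
    return o+d*(z-o[2])/d[2]
E
python3 - <<'E'
from h import *
t=dict(np.load("top0.npz"));s=dict(np.load("scene0.npz"))
q=[plane(t,280+a/5,110+b/5,.07) for a,b in((95,85),(472,140),(412,555),(30,495))]
print(np.round(q,4)); print('shaker c',np.mean(q,0))
x=(q[0]+q[1]-q[2]-q[3]);print('yaw',np.arctan2(x[1],x[0])); y=q[0]+q[3]-q[1]-q[2];print(np.arctan2(-y[0],y[1]))
q=[plane(t,280+a/5,110+b/5,.11) for a,b in((140,347),(320,383),(305,474),(125,442))]
print(np.round(q,4)); print('block',np.mean(q,0))
x=(q[0]+q[1]-q[2]-q[3]);print('yaw',np.arctan2(x[1],x[0])); y=q[0]+q[3]-q[1]-q[2];print(np.arctan2(-y[0],y[1]))
print('vials top', plane(t,385+408/5,100+387/5,.066),plane(t,385+207/5,100+404/5,.066))
print('vials scene', plane(s,90+273/4,170+91/4,.066),plane(s,90+438/4,170+123/4,.066))
P=pts(t);
for n,(u,v) in dict(w=(463,178),n=(424,181)).items():
    A=P[v-8:v+9,u-9:u+10];k=A[...,2]>.055;print(n,np.nanmean(A[k],0),k.sum())
P=pts(s)
for n,(u,v) in dict(w=(159,195),n=(200,203)).items():
    A=P[v-12:v+13,u-9:u+10];k=A[...,2]>.055;print(n,np.nanmean(A[k],0),k.sum())
E
```

```text
[[0.7355 0.2879 0.07  ]
 [0.7013 0.0343 0.07  ]
 [0.4225 0.0733 0.07  ]
 [0.4591 0.3264 0.07  ]]
shaker c [0.57958131 0.18048161 0.07      ]
yaw -0.13881552345994905
-0.13887965447327788
[[0.5535 0.2537 0.11  ]
 [0.5316 0.1374 0.11  ]
 [0.4727 0.1466 0.11  ]
 [0.4919 0.2624 0.11  ]]
block [0.51242597 0.20001462 0.11      ]
yaw -0.14763772348209964
-0.17521252176937657
vials top [ 0.57249852 -0.2754405   0.066     ] [ 0.55936133 -0.14059367  0.066     ]
vials scene [ 0.57780859 -0.26665542  0.066     ] [ 0.56588139 -0.12956101  0.066     ]
w [ 0.57340472 -0.2760371   0.06664156] 46
n [ 0.55924285 -0.13926447  0.06652327] 21
w [ 0.57537755 -0.27197089  0.06336704] 47
n [ 0.56234582 -0.13410486  0.06303596] 27
```

Run:
```python
from h import *
w=dict(np.load("wrist0.npz"))
T=np.eye(4);T[:3,:3]=R.from_quat([9.91961169e-01,1.26537943e-01,5.56164420e-05,-1.08845929e-03]).as_matrix();T[:3,3]=[0.15688229,-0.60414544,0.18746972]
C=np.linalg.inv(T)@w["extrinsics"];print(C.round(4).tolist())
for p in ([0,0,0],[0,0,-.0187],[0,0,.1],[.05,0,.1],[0,.05,0],[0,-.05,0],[.1,0,.1]):
    print(p,proj(w,(T@np.append(p,1))[:3],True))
```

```text
[[-0.0003, -0.9682, -0.2501, 0.0684], [1.0, -0.0004, 0.0003, 0.0001], [-0.0004, -0.2501, 0.9682, -0.1958], [0.0, 0.0, 0.0, 1.0]]
[0, 0, 0] (np.float64(322.45415362744495), np.float64(223.7222417558589))
[0, 0, -0.0187] (np.float64(322.44938152311), np.float64(233.78448157483544))
[0, 0, 0.1] (np.float64(322.4710174947909), np.float64(190.0127914918511))
[0.05, 0, 0.1] (np.float64(322.4479178712037), np.float64(138.8771935053425))
[0, 0.05, 0] (np.float64(395.80212717689665), np.float64(223.20724502903175))
[0, -0.05, 0] (np.float64(249.1167094461897), np.float64(223.26954102427823))
[0.1, 0, 0.1] (np.float64(322.4274413724889), np.float64(86.67869045568456))
```

Request:
send_rows --steps '[0.06,0.06,-0.028,0,-0.16,0.06,0.12,-0.056,0,-0.32,0.06,0.18,-0.084,0,-0.48,0.06,0.24,-0.112,0,-0.64,0.06,0.3,-0.14,0,-0.8,0.06,0.36,-0.168,0,-0.96,0.06,0.42,-0.196,0,-1.12,0.06,0.479,-0.222,0,-1.17]' --force 15

```text
time: 1.15
position: [0.544, -0.2853, 0.188]
tool_rot: [0.756, 0.654, 0.0, -0.001]
ft_force: [-0.5, -0.8, -0.4]
grip_width: 0.0601
```

```bash
cat >> h.py <<'E'
def T_of(o):
    T=np.eye(4);T[:3,:3]=R.from_quat(o["tool_rot"]).as_matrix();T[:3,3]=o["position"];return T
def brief(o):
    T=T_of(o);print("t %.2f p %s phi %.4f tilt %.4f f %s w %.4f"%(o["time"],o["position"].round(4),np.arctan2(T[1,0],T[0,0]),np.arccos(-T[2,2]),o["ft_force"].round(2),o["grip_width"]))
def snap(n,tag):
    from rig import cams
    c=cams.camera(n);np.savez(f"{tag}.npz",**c);cv2.imwrite(f"pics/{tag}.png",c["color"][:,:,::-1]);return c
E
python3 - <<'E'
from h import *
from rig import robot
brief(robot.get_obs()); snap("wrist","w1")
E
```

```text
t 1.15 p [ 0.544  -0.2853  0.188 ] phi 1.4262 tilt 0.0017 f [-0.5  -0.76 -0.38] w 0.0601
```

View pics/w1.png

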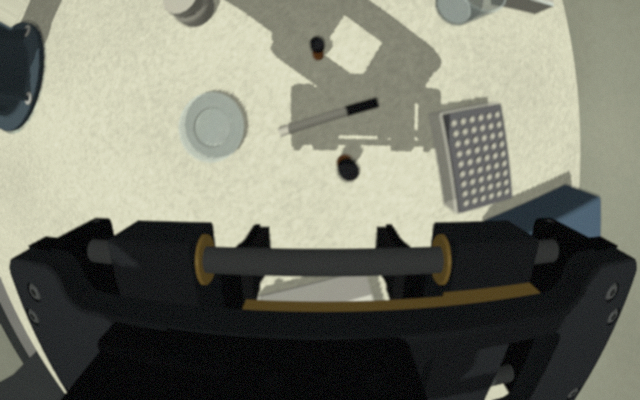

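Run:
```python
from h import *
w=dict(np.load("w1.npz"));crop(w,330,140,370,190,12,"pics/w1w.png");crop(w,297,25,337,70,12,"pics/w1n.png")
P=ptsfish(w)
for n,(u,v) in dict(w=(348,168),n=(317,44)).items():
    A=P[v-12:v+13,u-12:u+13];k=A[...,2]>.055;print(n,np.nanmedian(A[k],0),k.sum(),plane(w,u,v,.066,True))
    vv,uu=np.nonzero(k);print((uu.min()+uu.max())/2+u-12,(vv.min()+vv.max())/2+v-12, uu.mean()+u-12,vv.mean()+v-12)
```

```text
w [ 0.57175158 -0.27381525  0.06538758] 380 [ 0.57295972 -0.2709761   0.066     ]
347.5 169.5 347.1078947368421 170.62894736842105
n [ 0.55882118 -0.13895224  0.06530233] 193 [ 0.55989554 -0.13850583  0.066     ]
315.5 45.0 316.0 44.73575129533679
```

View pics/w1w.png

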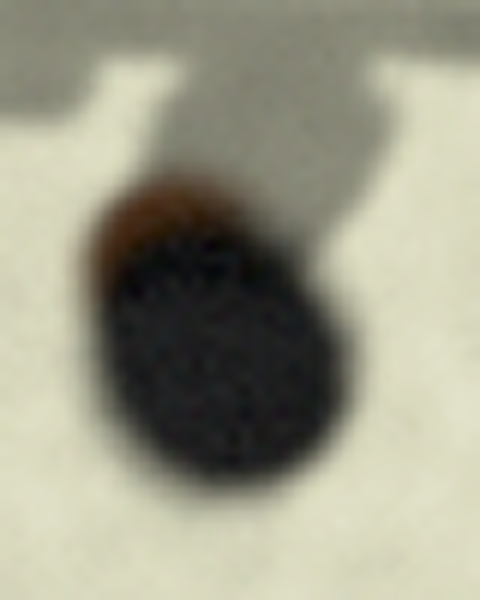

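View pics/w1n.png

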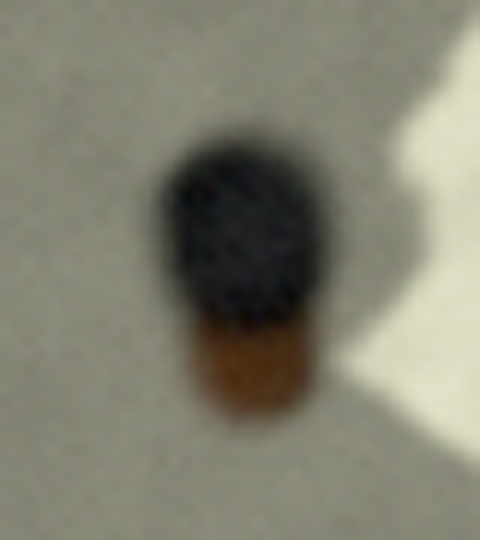

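Request:
send_rows --steps '[0.06,0.008,0.014,0.04,0,0.06,0.015,0.026,0.09,0,0.06,0.015,0.026,0.098,0,0.06,0.015,0.026,0.098,0]'

```text
time: 1.7
position: [0.5781, -0.268, 0.0904]
tool_rot: [0.755, 0.656, 0.004, -0.001]
ft_force: [-0.2, -0.6, -0.3]
grip_width: 0.0599
```

Run:
```python
from h import *
from rig import robot
o=robot.get_obs();brief(o); w=snap("wrist","w2")
crop(w,240,120,400,240,5,"pics/w2c.png")
P=ptsfish(w);u,v=proj(w,[.572,-.274,.066],True);print(u,v)
u,v=int(u),int(v);A=P[v-30:v+30,u-30:u+30];k=(A[...,2]>.055)&(A[...,2]<.075);print(np.nanmedian(A[k],0),k.sum());vv,uu=np.nonzero(k);print(uu.min()+u-30,uu.max()+u-30,vv.min()+v-30,vv.max()+v-30)
```

```text
t 1.70 p [ 0.5781 -0.268   0.0904] phi 1.4311 tilt 0.0077 f [-0.17 -0.6  -0.26] w 0.0599
315.02520802512316 221.4582771260338
[ 0.57205801 -0.27316577  0.06530551] 790
300 331 205 236
```

View pics/w2c.png

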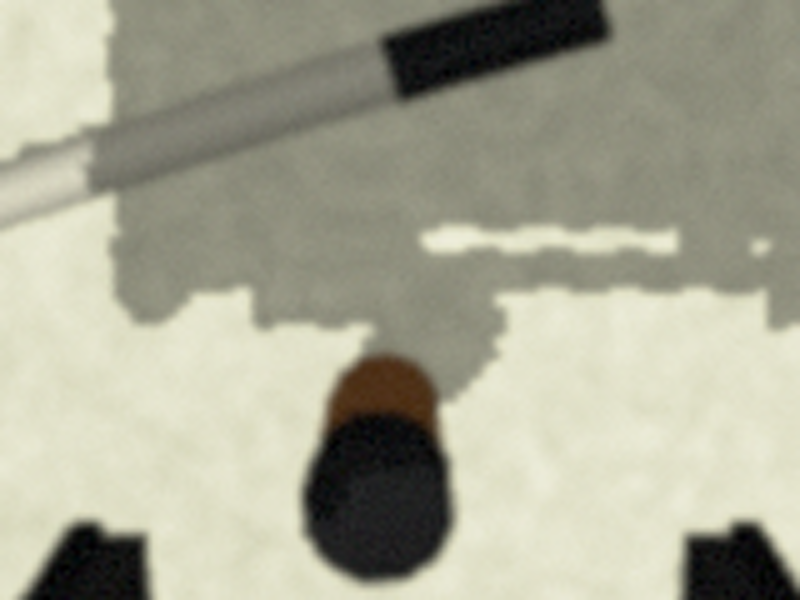

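Run:
```python
from h import *
from rig import robot
o=robot.get_obs();brief(o);print(o["joint_velocities"].round(3)); w=dict(np.load("w2.npz"))
print(plane(w,316.4,222.5,.066,True))
w=snap("wrist","w3");crop(w,240,120,400,240,5,"pics/w3c.png");
o=robot.get_obs();brief(o);print(o["joint_velocities"].round(3))
```

```text
t 1.75 p [ 0.5789 -0.2687  0.0917] phi 1.4307 tilt 0.0085 f [0.02 0.84 0.26] w 0.0599
[-0.005 -0.025 -0.014  0.001 -0.003  0.002]
[ 0.57290131 -0.27496084  0.066     ]
t 1.80 p [ 0.5793 -0.2691  0.0924] phi 1.4305 tilt 0.0094 f [ 0.04 -0.69  0.51] w 0.0596
[-0.001 -0.012 -0.006  0.001 -0.003  0.002]
```

View pics/w3c.png

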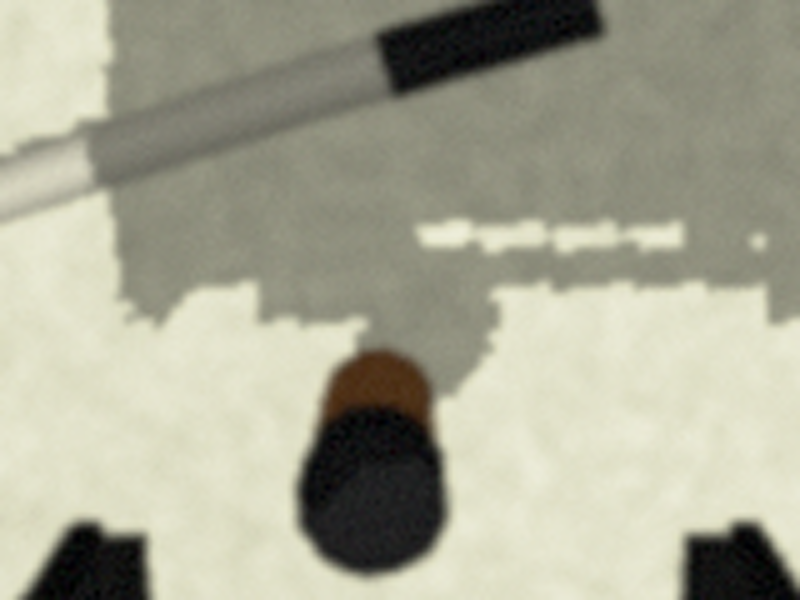

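Request:
send_rows --steps '[0.06,-0.006,-0.006,0,0,0.06,-0.006,-0.006,0,0,0.06,-0.006,-0.006,0,0]'

```text
time: 2.17
position: [0.5725, -0.2747, 0.0931]
tool_rot: [0.755, 0.656, 0.005, 0.002]
ft_force: [0.2, 0.1, 0.8]
grip_width: 0.0598
```

Run:
```python
from h import *
from rig import robot
o=robot.get_obs();brief(o);print(o["joint_velocities"].round(3));print(T_of(o).round(4))
```

```text
t 2.17 p [ 0.5725 -0.2747  0.0931] phi 1.4297 tilt 0.0101 f [0.24 0.11 0.76] w 0.0598
[ 0.006  0.009  0.001  0.001 -0.001  0.002]
[[ 0.1406  0.99    0.0097  0.5725]
 [ 0.9901 -0.1406  0.0028 -0.2747]
 [ 0.0042  0.0092 -0.9999  0.0931]
 [ 0.      0.      0.      1.    ]]
```

Request:
send_rows --steps '[0.06,0,0,0.02,0,0.06,0,0,0.045,0,0.06,0,0,0.055,0,0.06,0,0,0.055,0,0.015,0,0,0.055,0,0.015,0,0,0.055,0,0.015,0,0,0.055,0,0.015,0,0,0.055,0]' --force 15

```text
time: 3.18
position: [0.5732, -0.2747, 0.0385]
tool_rot: [0.755, 0.656, 0.005, 0.002]
ft_force: [-0.3, 1.0, -0.9]
grip_width: 0.0278
```

Run:
```python
from h import *
from rig import robot
o=robot.get_obs();brief(o);print(o["joint_velocities"].round(3))
w=snap("wrist","w4");crop(w,240,140,400,260,5,"pics/w4c.png")
```

```text
t 3.17 p [ 0.5732 -0.2747  0.0385] phi 1.4298 tilt 0.0105 f [-0.26  0.97 -0.87] w 0.0278
[-0.001  0.004  0.003 -0.001 -0.001  0.001]
```

View pics/w4c.png

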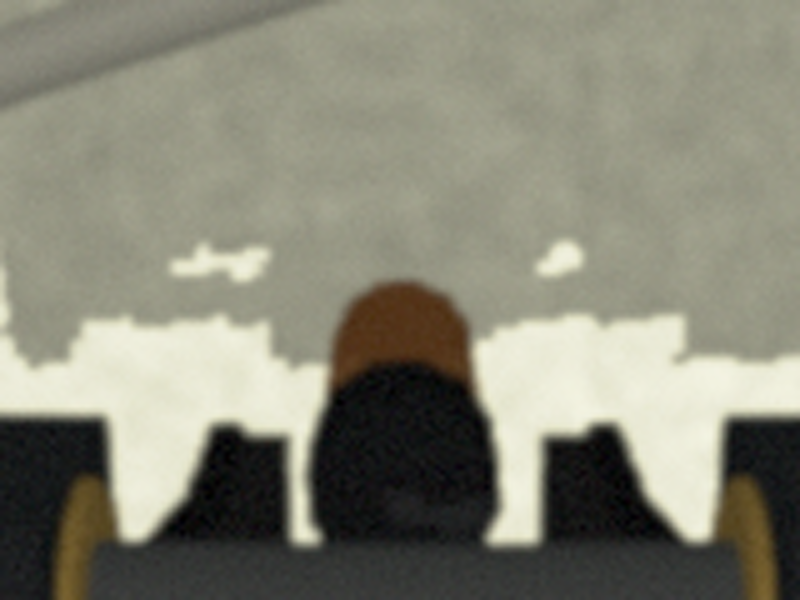

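Request:
send_rows --steps '[0.015,0,0,0,0,0.015,0,0,0,0,0.015,0,0,0,0]'

```text
time: 3.6
position: [0.5732, -0.2746, 0.0383]
tool_rot: [0.755, 0.656, 0.005, 0.002]
ft_force: [-0.4, -0.1, 0.2]
grip_width: 0.0154
```

Run:
```python
from h import *
from rig import robot
o=robot.get_obs();brief(o);print(o["joint_velocities"].round(3))
```

```text
t 3.60 p [ 0.5732 -0.2746  0.0383] phi 1.4298 tilt 0.0104 f [-0.45 -0.08  0.22] w 0.0154
[ 0.    -0.     0.001 -0.001  0.    -0.   ]
```

Run:
```python
from h import *
w=snap("wrist","w5");crop(w,240,140,400,260,5,"pics/w5c.png")
s=snap("scene","s5");crop(s,110,150,230,240,6,"pics/s5c.png")
```

```text
(no output)
```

View pics/w5c.png

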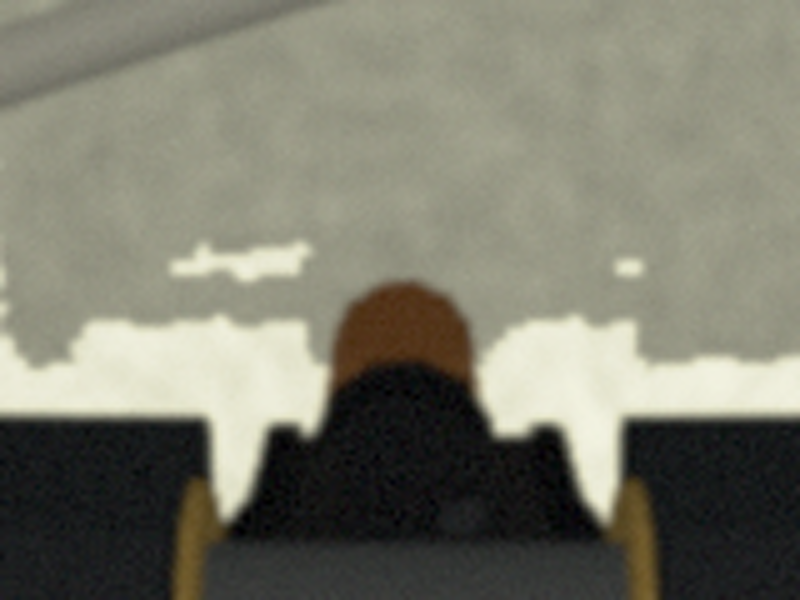

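View pics/s5c.png

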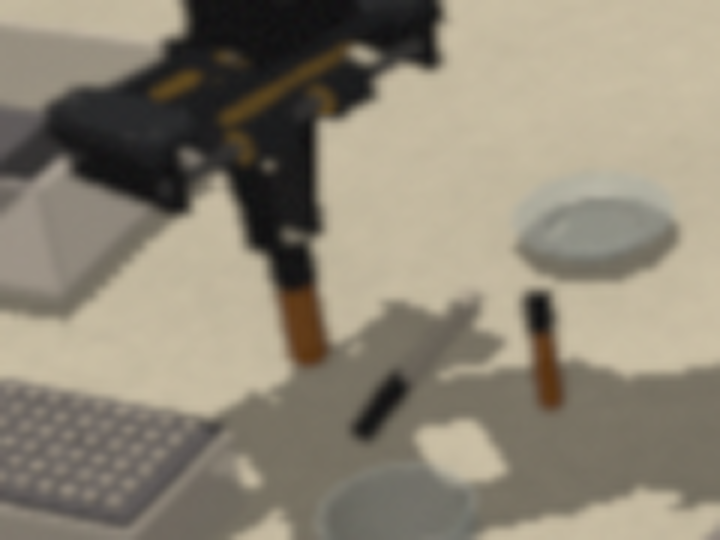

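Request:
send_rows --steps '[0,0,0,0,0,0,0,0,0,0,0,0,0,0,0]' --force 15

```text
time: 4.08
position: [0.5732, -0.2746, 0.0383]
tool_rot: [0.755, 0.656, 0.005, 0.002]
ft_force: [0.6, 0.5, 0.5]
grip_width: 0.0008
```

Run:
```python
from h import *
from rig import robot
o=robot.get_obs();brief(o)
w=snap("wrist","w6");crop(w,240,140,400,260,5,"pics/w6c.png")
```

```text
t 4.08 p [ 0.5732 -0.2746  0.0383] phi 1.4297 tilt 0.0103 f [0.63 0.51 0.5 ] w 0.0008
```

View pics/w6c.png

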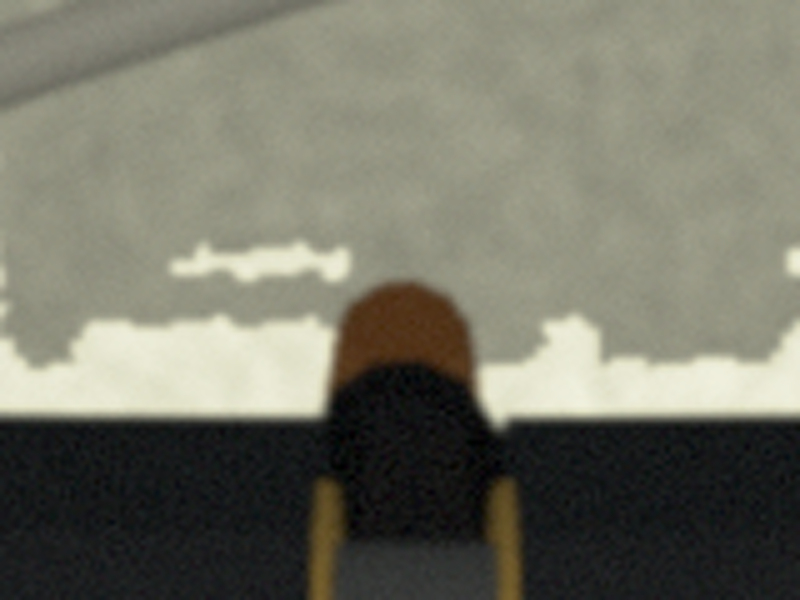

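```bash
python3 - <<'E'
from h import *
from rig import robot
o=robot.get_obs();T=T_of(o);w=dict(np.load("w6.npz"))
P=ptsfish(w);Q=(np.nan_to_num(P)-T[:3,3])@T[:3,:3]
for u in (290,305,312,320,330,340,350):
    for v in (200,212,220,226,232,240,246): print(u,v,(Q[v,u]*1000).round(0),w["range_z"][v,u].round(3))
s=dict(np.load("s5.npz"));P=pts(s)
print("scene")
for a,b in((300,320),(295,270),(265,220),(300,220),(265,180),(305,150)):
    u,v=110+a//6,150+b//6;print(a,b,(P[v,u]*1000).round(0))
for z in(0,.02,.04,.06):print(z,np.round((np.array(proj(s,T[:3,3]+[0,0,z]))-[110,150])*6))
E
python3 - <<'E'
from h import *
s=snap("scene","s6");crop(s,110,130,210,220,7,"pics/s6c.png")
t=snap("top","t6");crop(t,420,130,500,220,7,"pics/t6c.png")
E
```

```text
290 200 [  6. -25.  39.] 0.243
290 212 [ -4. -26.  40.] 0.246
290 220 [-11. -26.  38.] 0.246
290 226 [  38.   -9. -113.] 0.088
290 232 [  38.   -9. -116.] 0.085
290 240 [  38.   -8. -122.] 0.079
290 246 [  38.   -8. -126.] 0.075
305 200 [  6. -13.  38.] 0.242
305 212 [ -4. -14.  38.] 0.244
305 220 [  7. -11. -13.] 0.193
305 226 [  37.   -5. -109.] 0.092
305 232 [  35.   -5. -110.] 0.091
305 240 [  36.   -4. -118.] 0.083
305 246 [  35.   -4. -119.] 0.082
312 200 [ 8. -8. 30.] 0.233
312 212 [ 9. -7. -4.] 0.201
312 220 [ 11.  -6. -25.] 0.18
312 226 [ 11.  -5. -36.] 0.169
312 232 [ 11.  -5. -45.] 0.16
312 240 [ 10.  -5. -53.] 0.152
312 246 [ 10.  -5. -60.] 0.146
320 200 [10. -2. 23.] 0.226
320 212 [ 12.  -1. -12.] 0.192
320 220 [ 11.  -1. -26.] 0.178
320 226 [  8.  -1. -28.] 0.178
320 232 [ 10.  -1. -42.] 0.163
320 240 [ 10.  -1. -53.] 0.152
320 246 [ 10.  -1. -62.] 0.144
330 200 [ 8.  6. 32.] 0.235
330 212 [8. 5. 0.] 0.205
330 220 [ 10.   5. -23.] 0.182
330 226 [  8.   5. -27.] 0.179
330 232 [  9.   4. -41.] 0.164
330 240 [ 10.   4. -53.] 0.152
330 246 [ 10.   4. -61.] 0.145
340 200 [ 6. 14. 39.] 0.243
340 212 [-4. 14. 39.] 0.245
340 220 [-11.  14.  39.] 0.247
340 226 [  37.    6. -108.] 0.092
340 232 [  35.    6. -109.] 0.092
340 240 [  36.    5. -118.] 0.083
340 246 [  35.    5. -120.] 0.082
350 200 [ 6. 22. 39.] 0.243
350 212 [-4. 22. 39.] 0.245
350 220 [-11.  22.  40.] 0.248
350 226 [  38.    8. -111.] 0.09
350 232 [  38.    8. -117.] 0.084
350 240 [  38.    8. -121.] 0.08
350 246 [  38.    7. -125.] 0.076
scene
300 320 [ 577. -268.   28.]
295 270 [ 575. -268.   56.]
265 220 [ 591. -266.   98.]
300 220 [ 567. -265.   84.]
265 180 [ 586. -266.  116.]
305 150 [ 561. -263.  120.]
0 [291. 294.]
0.02 [285. 261.]
0.04 [278. 228.]
0.06 [272. 194.]
```

View pics/s6c.png

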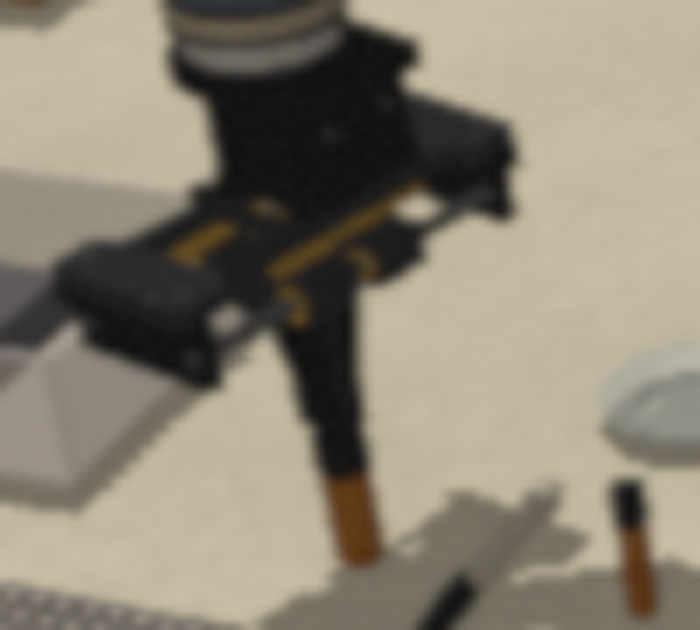

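View pics/t6c.png

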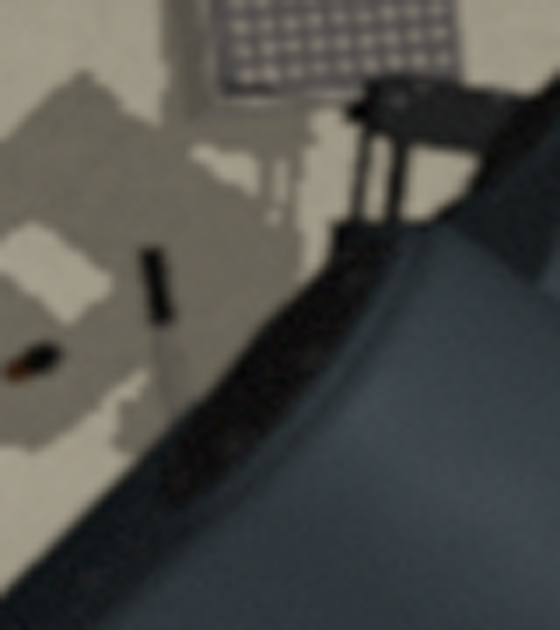

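View pics/w6.png

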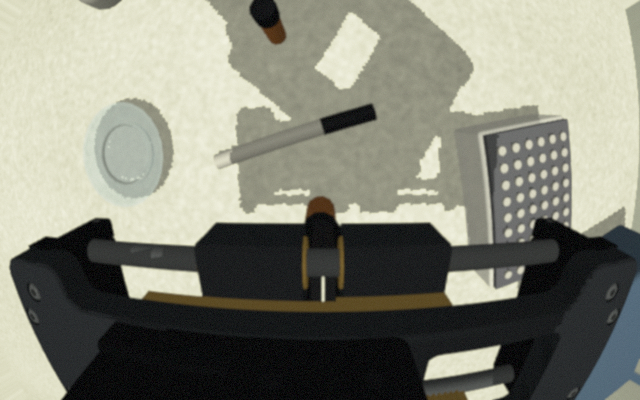

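Run:
```python
from h import *
from rig import robot
o=robot.get_obs();T=T_of(o);
w6=dict(np.load("w6.npz"));Trel=np.linalg.inv(T)@w6["extrinsics"]
for n in("w3","w4","w5","w6"):
    w=dict(np.load(n+".npz"));w2=dict(w);w2["extrinsics"]=Trel
    Q=ptsfish(w2)*1000
    print(n)
    # points near fingers: z between -60 and 5, list those with |x|<12 
    M=(Q[...,2]>-60)&(Q[...,2]<20)&(abs(Q[...,0])<14)&(abs(Q[...,1])<60)
    vv,uu=np.nonzero(M)
    for v in range(205,300,4):
        r=[(int(u),*Q[v,u].round(0).astype(int).tolist()) for u in range(240,400,8) if M[v,u]]
        if r:print(v,r)
```

```text
w3
225 [(256, 11, -37, -35), (392, 11, 39, -35)]
229 [(256, 11, -35, -42), (264, 10, -32, -38), (376, 9, 30, -35), (384, 9, 34, -37), (392, 11, 38, -42)]
233 [(248, 11, -38, -49), (256, 11, -34, -47), (264, 10, -30, -45), (376, 7, 30, -37), (384, 10, 33, -45), (392, 11, 36, -49)]
237 [(248, 11, -37, -53), (256, 9, -34, -49), (264, 10, -30, -50), (376, 5, 30, -37), (384, 9, 32, -49), (392, 11, 35, -53)]
241 [(256, 10, -33, -55), (264, 8, -30, -50), (376, 2, 30, -37), (384, 9, 31, -54), (392, 9, 35, -55)]
245 [(264, 6, -30, -51), (376, 0, 30, -37), (384, 9, 30, -59)]
277 [(264, -9, -30, -57)]
w4
205 [(312, 8, -7, 16), (320, 10, -1, 10), (328, 9, 4, 15)]
209 [(312, 9, -7, 3), (320, 10, -1, -2), (328, 9, 4, 3)]
213 [(312, 10, -6, -10), (320, 12, -1, -14), (328, 9, 4, -7)]
217 [(312, 11, -6, -19), (320, 11, -1, -21), (328, 10, 4, -18)]
221 [(312, 11, -6, -26), (320, 11, -1, -28), (328, 10, 4, -25), (336, 6, 9, -13)]
225 [(288, 11, -19, -35), (304, 6, -11, -21), (312, 9, -6, -28), (320, 8, -1, -26), (328, 9, 3, -27), (336, 7, 8, -24), (360, 11, 21, -36)]
229 [(288, 11, -18, -40), (296, 10,
[... 2381 characters left out ...]
, -2), (328, 9, 4, 3)]
213 [(312, 9, -6, -6), (320, 11, -1, -14), (328, 9, 4, -6)]
217 [(312, 10, -6, -17), (320, 12, -1, -22), (328, 10, 4, -18), (336, 4, 9, 3)]
221 [(312, 10, -6, -26), (320, 11, -1, -27), (328, 10, 4, -25), (336, 6, 9, -14)]
225 [(312, 11, -5, -35), (320, 9, -1, -28), (328, 8, 4, -27), (336, 11, 8, -35)]
229 [(312, 12, -5, -43), (320, 10, -1, -37), (328, 10, 3, -37), (336, 11, 7, -42)]
233 [(312, 11, -5, -47), (320, 9, -1, -43), (328, 10, 3, -44), (336, 11, 7, -48)]
237 [(312, 10, -5, -50), (320, 10, -1, -50), (328, 10, 3, -51), (336, 11, 7, -53)]
241 [(312, 10, -5, -55), (320, 10, -1, -55), (328, 10, 3, -56), (336, 11, 7, -58)]
245 [(320, 10, -1, -59), (328, 10, 3, -59)]
```

The fingertips actually end about 35 mm short of the reported TCP (depth image: lowest finger point at tool z ≈ −35), so the fingers closed above the cap. The vial is untouched. I'll open, go 35 mm lower, and close again.

Request:
send_rows --steps '[0.05,0,-0.001,0,0,0.05,0,-0.001,0,0,0.05,0,-0.001,0,0,0.05,0,-0.001,0,0,0.05,0,-0.001,0.015,0,0.05,0,-0.001,0.03,0,0.05,0,-0.001,0.035,0,0.05,0,-0.001,0.035,0]'

```text
time: 5.22
position: [0.572, -0.274, 0.0023]
tool_rot: [0.755, 0.655, 0.004, 0.001]
ft_force: [-0.1, -0.1, -0.5]
grip_width: 0.0495
```

Request:
send_rows --steps '[0,0,0,0,0,0,0,0,0,0,0,0,0,0,0,0,0,0,0,0,0,0,0,0,0,0,0,0,0,0]' --force 15

```text
time: 5.98
position: [0.5721, -0.2741, 0.0026]
tool_rot: [0.755, 0.655, 0.004, 0.002]
ft_force: [-0.4, -0.6, 1.5]
grip_width: 0.0232
```

Run:
```python
from h import *
from rig import robot
o=robot.get_obs();brief(o)
w=snap("wrist","w7");crop(w,240,140,400,260,5,"pics/w7c.png")
```

```text
t 5.97 p [ 0.5721 -0.2741  0.0026] phi 1.4297 tilt 0.0095 f [-0.39 -0.61  1.46] w 0.0232
```

View pics/w7c.png

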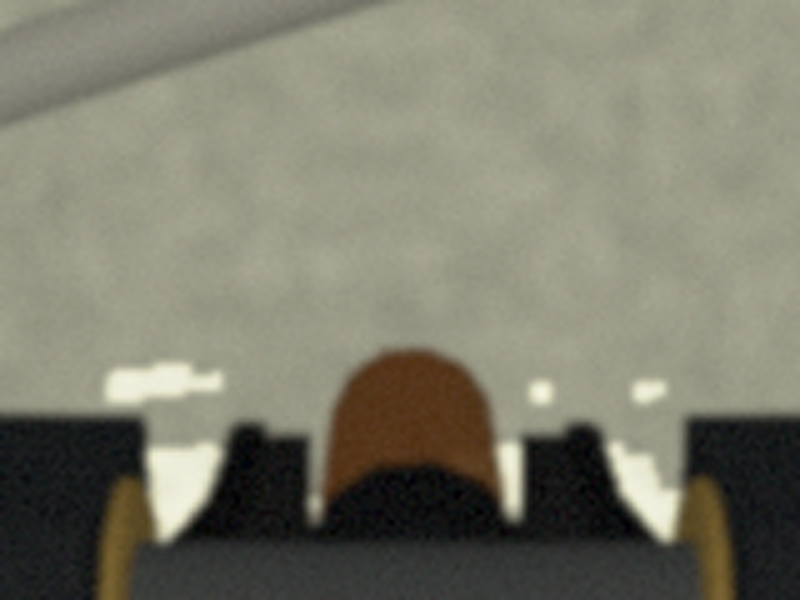

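Request:
send_rows --steps '[0,0,0,-0.02,0,0,0,0,-0.06,0,0,0,0,-0.11,0,0,0,0,-0.15,0,0,0,0,-0.17,0,0,0,0,-0.17,0,0,0,0,-0.17,0]'

```text
time: 6.9
position: [0.5699, -0.2742, 0.172]
tool_rot: [0.755, 0.656, 0.004, 0.001]
ft_force: [0.8, 0.2, -0.6]
grip_width: 0.0232
```

Request:
send_rows --steps '[0,0.04,-0.01,0,0,0,0.1,-0.026,0,0,0,0.16,-0.042,0,0,0,0.22,-0.058,0,0,0,0.28,-0.074,0,0,0,0.33,-0.085,0,0,0,0.36,-0.094,0,0,0,0.364,-0.094,0,0]'

```text
time: 7.9
position: [0.5261, 0.1014, 0.1719]
tool_rot: [0.754, 0.657, 0.003, -0.0]
ft_force: [-0.2, -0.7, -0.8]
grip_width: 0.0233
```

Request:
send_rows --steps '[0,0,0,0,0,0,0,0,0,0]'

```text
time: 8.15
position: [0.526, 0.1004, 0.1713]
tool_rot: [0.754, 0.656, 0.002, -0.001]
ft_force: [0.2, -0.5, -0.7]
grip_width: 0.023
```

Run:
```python
from h import *
from rig import robot
o=robot.get_obs();brief(o);print(o["joint_velocities"].round(3))
w=snap("wrist","w8");o=robot.get_obs();brief(o)
```

```text
t 8.15 p [0.526  0.1004 0.1713] phi 1.4321 tilt 0.0049 f [ 0.21 -0.55 -0.72] w 0.0230
[-0.004 -0.006 -0.007 -0.001 -0.001  0.002]
t 8.20 p [0.5262 0.1003 0.1715] phi 1.4316 tilt 0.0053 f [ 0.08 -0.95 -0.68] w 0.0230
```

View pics/w8.png

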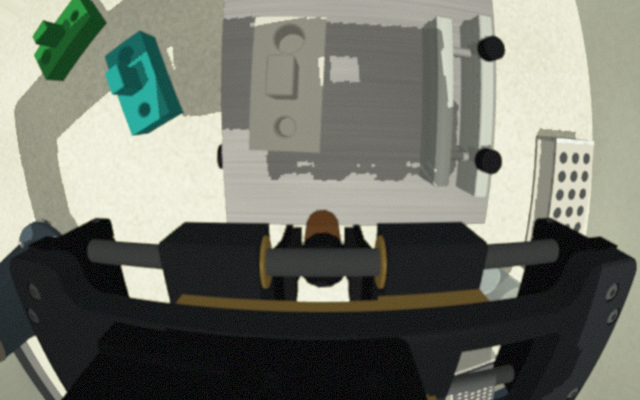

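```bash
cat >> h.py <<'E'
def ortho(c,z,xr,yr,ppm,name=None,fish=True):
    # output: image right = +x world, up = +y world ; ppm px per mm
    xs=np.arange(xr[0],xr[1],.001/ppm);ys=np.arange(yr[1],yr[0],-.001/ppm)
    X,Y=np.meshgrid(xs,ys);p=np.stack([X,Y,np.full_like(X,z),np.ones_like(X)],-1)@np.linalg.inv(c["extrinsics"]).T
    K=c["intrinsics"]
    if fish:
        r=np.hypot(p[...,0],p[...,1]);t=np.arctan2(r,p[...,2])/np.maximum(r,1e-9)
        U=K[0,0]*p[...,0]*t+K[0,2];V=K[1,1]*p[...,1]*t+K[1,2]
    else:U=K[0,0]*p[...,0]/p[...,2]+K[0,2];V=K[1,1]*p[...,1]/p[...,2]+K[1,2]
    im=cv2.remap(c["color"][:,:,::-1].copy(),U.astype(np.float32),V.astype(np.float32),cv2.INTER_CUBIC)
    if name:cv2.imwrite(name,im)
    return im
E
python3 - <<'E'
from h import *
w=dict(np.load("w8.npz"))
ortho(w,.110,(.46,.60),(.12,.28),3.6,"pics/o8.png")
E
```

```text
(no output)
```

View pics/o8.png

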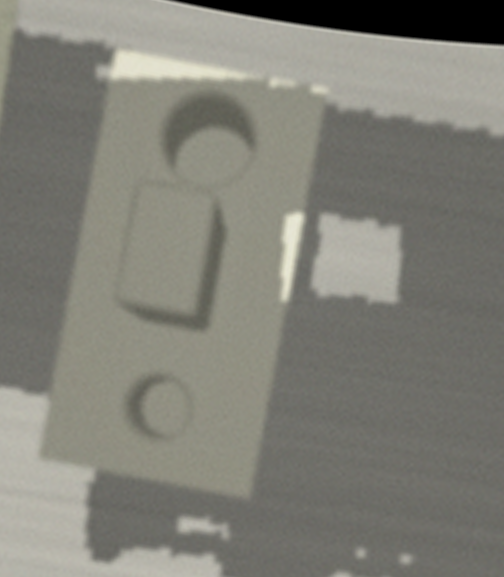

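Run:
```python
from h import *
w=dict(np.load("w8.npz"));w6=dict(np.load("w6.npz"))
c=dict(w);c["extrinsics"]=np.array([[-0.0003,-0.9682,-0.2501,0.0684],[1,-0.0004,0.0003,0.0001],[-0.0004,-0.2501,0.9682,-0.1958],[0,0,0,1]])
Q=ptsfish(c)*1000
crop(w,290,190,355,250,10,"pics/w8v.png")
A=[]
for v in range(208,240,3):
    print(v,[(u,*Q[v,u].round(1).tolist()) for u in range(308,340,5)])
from scipy.optimize import least_squares
M=(Q[...,2]>-30)&(Q[...,2]<5)&(abs(Q[...,0])<16)&(abs(Q[...,1])<12);M[:205]=0;M[236:]=0
P=Q[M];print(len(P))
for rr in (11,):
    f=least_squares(lambda p:np.hypot(P[:,0]-p[0]-p[2]*P[:,2],P[:,1]-p[1]-p[3]*P[:,2])-rr,[0,0,0,0],loss='soft_l1');print(f.x,np.abs(f.fun).mean())
```

```text
208 [(308, -18.7, -14.4, 101.2), (313, -18.8, -9.4, 101.3), (318, -19.0, -4.5, 101.9), (323, -18.8, 0.6, 101.4), (328, -19.0, 5.6, 102.2), (333, -19.1, 10.6, 102.5), (338, -18.6, 15.5, 100.8)]
211 [(308, -22.4, -14.6, 102.8), (313, -21.9, -9.5, 101.4), (318, 10.1, -2.8, -3.9), (323, 10.3, 0.4, -4.8), (328, 9.0, 3.7, -0.4), (333, -21.8, 10.6, 100.9), (338, -21.8, 15.6, 101.0)]
214 [(308, -25.2, -14.6, 101.7), (313, 8.9, -6.0, -6.6), (318, 10.2, -2.8, -10.7), (323, 10.4, 0.4, -11.3), (328, 9.7, 3.5, -9.1), (333, 8.1, 6.9, -4.1), (338, -25.2, 15.7, 101.6)]
217 [(308, 5.5, -9.5, -2.4), (313, 8.7, -5.9, -12.2), (318, 9.8, -2.7, -15.6), (323, 10.1, 0.4, -16.7), (328, 9.4, 3.5, -14.3), (333, 8.0, 6.7, -10.1), (338, -28.3, 15.7, 101.3)]
220 [(308, 7.0, -9.0, -13.2), (313, 9.3, -5.6, -19.9), (318, 10.5, -2.6, -23.4), (323, 10.6, 0.4, -23.7), (328, 9.7, 3.3, -21.1), (333, 8.6, 6.4, -17.9), (338, -31.6, 15.8, 101.9)]
223 [(308, 6.7, -8.7, -18.0), (313, 8.8, -5.5, -23.9), (318, 10.2, -2.5, -28.1), (323, 10.4, 0.4, -28.5), (328, 9.4, 3.3, -25.8), (333, 8.1, 6.3, -22.1), (338, 3.6, 10.0, -9.0)]
22
[... 264 characters left out ...]
.7, 0.3, -39.3), (328, 10.2, 3.1, -37.9), (333, 8.4, 5.9, -33.2), (338, 4.9, 9.2, -23.7)]
232 [(308, 7.0, -8.0, -34.2), (313, 9.2, -5.0, -39.8), (318, 10.3, -2.3, -42.8), (323, 9.8, 0.3, -41.6), (328, 9.6, 3.0, -40.9), (333, 8.5, 5.8, -38.1), (338, 5.3, 8.9, -29.7)]
235 [(308, 7.7, -7.7, -40.5), (313, 10.7, -4.8, -48.1), (318, 11.2, -2.2, -49.4), (323, 11.8, 0.3, -50.9), (328, 11.2, 2.9, -49.5), (333, 10.1, 5.5, -46.5), (338, 6.3, 8.6, -37.0)]
238 [(308, 8.0, -7.5, -45.7), (313, 10.4, -4.7, -51.7), (318, 11.0, -2.2, -53.1), (323, 11.3, 0.3, -53.8), (328, 11.4, 2.8, -54.0), (333, 9.7, 5.4, -49.8), (338, 8.2, 8.1, -46.1)]
468
[-0.79621705 -0.28398924 -0.00688076 -0.00837146] 0.2261413109001713
```

View pics/w8v.png

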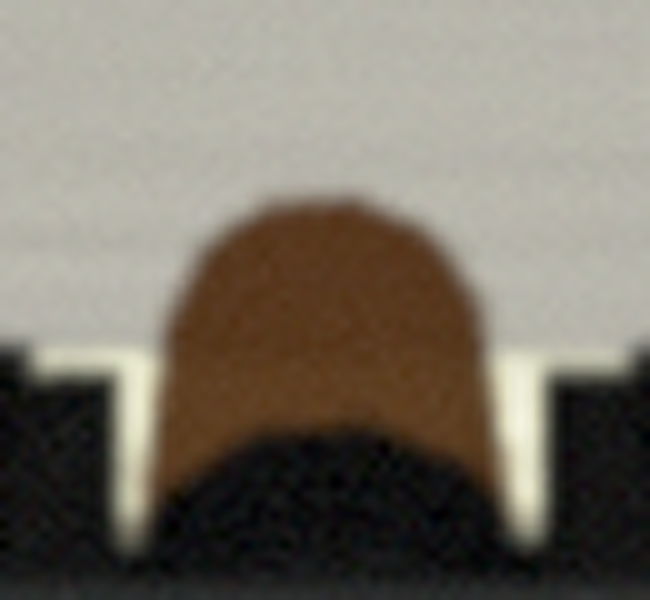

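Request:
send_rows --steps '[0,0.04,-0.008,0,0.02,0,0.09,-0.018,0,0.045,0,0.125,-0.025,0,0.045,0,0.1395,-0.0274,0,0.045,0,0.1395,-0.0274,0,0.045,0,0.1395,-0.0274,0,0.045,0,0.1395,-0.0274,0,0.045]'

```text
time: 9.07
position: [0.5186, 0.2409, 0.172]
tool_rot: [0.77, 0.638, 0.002, -0.001]
ft_force: [-0.2, -0.5, -1.1]
grip_width: 0.0231
```

Run:
```python
from h import *
from rig import robot
o=robot.get_obs();brief(o);print(o["joint_velocities"].round(3));print(T_of(o)[:3,2].round(4))
w=snap("wrist","w9");crop(w,240,130,400,250,5,"pics/w9c.png");o=robot.get_obs();brief(o)
```

```text
t 9.07 p [0.5186 0.2409 0.172 ] phi 1.3850 tilt 0.0048 f [-0.24 -0.46 -1.15] w 0.0231
[ 0.003  0.    -0.003  0.001  0.001  0.001]
[ 0.0029  0.0039 -1.    ]
t 9.12 p [0.5187 0.2411 0.1721] phi 1.3851 tilt 0.0050 f [ 0.    0.5  -1.26] w 0.0233
```

View pics/w9c.png

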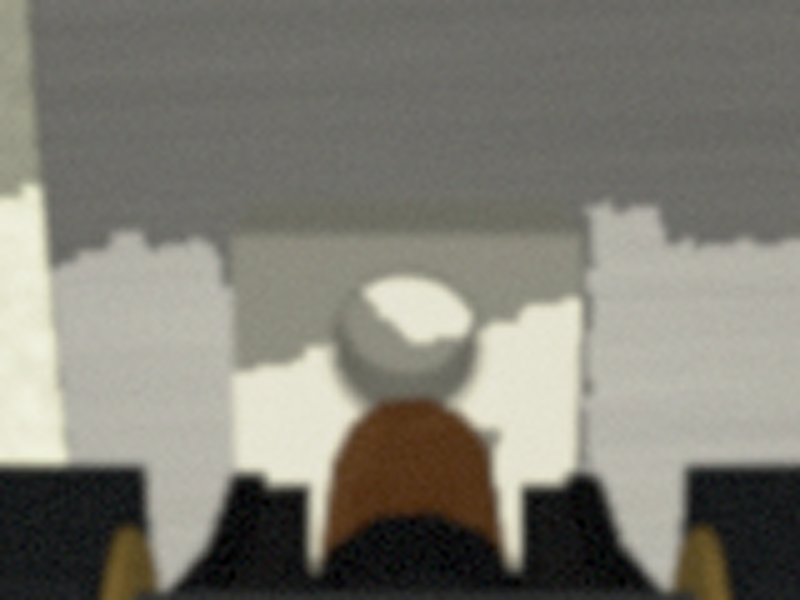

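Run:
```python
from h import *
from rig import robot
o=robot.get_obs();w=dict(np.load("w9.npz"));T=T_of(o)
C=np.array([[-0.0003,-0.9682,-0.2501,0.0684],[1,-0.0004,0.0003,0.0001],[-0.0004,-0.2501,0.9682,-0.1958],[0,0,0,1]])
c=dict(w);c["extrinsics"]=C
# positions in tool frame at hole-mouth plane
z=o["position"][2]-.110
for p in((307,196),(335.4,196),(286.6,185),(356,185),(321.3,176.4)):print(p,(plane(c,*p,z,True)*1000).round(1))
ax=T[:3,:3]@np.array([-.0008,-.0003,.0026])+T[:3,3];print("foot",ax)
d=T[:3,:3].T@(np.array([.51806,.2415,.11])-T[:3,3]);print("old hole est in tool",d)
ortho(w,.110,(.46,.58),(.20,.30),6,"pics/o9.png")
```

```text
(307, 196) [  3.5 -13.3  62.1]
(335.4, 196) [ 3.5 11.1 62.1]
(286.6, 185) [ 13.2 -30.6  62.1]
(356, 185) [13.2 28.7 62.1]
(321.3, 176.4) [20.6 -0.9 62.1]
foot [0.51822218 0.2403504  0.16945978]
old hole est in tool [ 3.52710247e-05 -8.07497881e-04  6.20630864e-02]
```

View pics/o9.png

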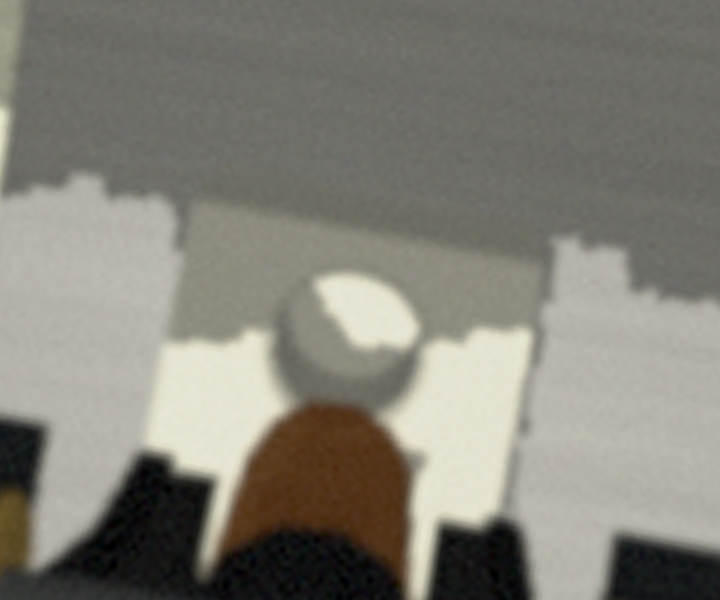

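Request:
send_rows --steps '[0,0.0011,-0.0006,0.01,0,0,0.0011,-0.0006,0.03,0,0,0.0011,-0.0006,0.047,0,0,0.0011,-0.0006,0.055,0,0,0.0011,-0.0006,0.055,0,0,0.0011,-0.0006,0.055,0]'

```text
time: 9.88
position: [0.5189, 0.2426, 0.1175]
tool_rot: [0.77, 0.638, 0.003, -0.0]
ft_force: [-0.4, 0.4, -0.8]
grip_width: 0.0235
```

Run:
```python
from h import *
from rig import robot
w=snap("wrist","w10");crop(w,240,130,400,250,5,"pics/w10c.png");o=robot.get_obs();brief(o)
```

```text
t 9.93 p [0.519  0.2426 0.1177] phi 1.3850 tilt 0.0062 f [-0.59  0.23 -1.27] w 0.0232
```

View pics/w10c.png

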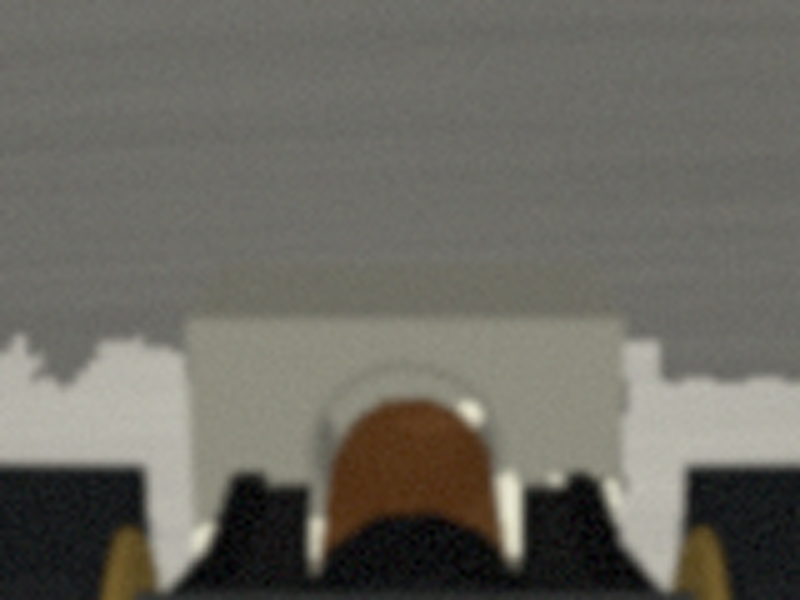

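Run:
```python
from h import *
from rig import robot
o=robot.get_obs();w=dict(np.load("w10.npz"))
C=np.array([[-0.0003,-0.9682,-0.2501,0.0684],[1,-0.0004,0.0003,0.0001],[-0.0004,-0.2501,0.9682,-0.1958],[0,0,0,1]])
c=dict(w);c["extrinsics"]=C
z=o["position"][2]-.110
for p in((240+318/5,217),(240+499/5,217),(240+188/5,195),(240+624/5,195),(321.3,130+317/5),(320,130+364/5)):print(p,(plane(c,*p,z,True)*1000).round(1))
Q=ptsfish(c)*1000
from scipy.optimize import least_squares
M=(Q[...,2]>-30)&(Q[...,2]<3)&(abs(Q[...,0])<16)&(abs(Q[...,1])<12);M[:205]=0;M[236:]=0
P=Q[M];print(len(P))
f=least_squares(lambda p:np.hypot(P[:,0]-p[0]-p[2]*P[:,2],P[:,1]-p[1]-p[3]*P[:,2])-11,[0,0,0,0],loss='soft_l1');print(f.x,np.abs(f.fun).mean())
```

```text
(303.6, 217) [  2.2 -13.    7.7]
(339.8, 217) [ 2.2 12.   7.7]
(277.6, 195) [ 17.9 -30.5   7.7]
(364.8, 195) [17.9 28.9  7.7]
(321.3, 193.4) [19.  -0.7  7.7]
(320, 202.8) [12.4 -1.6  7.7]
477
[-0.79398397 -0.28307935 -0.00548736 -0.00632065] 0.2280521079206528
```

Request:
send_rows --steps '[0,0,-0.0003,0.005,0,0,0,-0.0003,0.01,0,0,0,-0.0003,0.016,0,0,0,-0.0003,0.022,0,0,0,-0.0003,0.022,0]'

```text
time: 10.55
position: [0.5182, 0.2426, 0.0949]
tool_rot: [0.77, 0.638, 0.002, -0.001]
ft_force: [0.1, 0.1, -0.8]
grip_width: 0.0234
```

Run:
```python
from h import *
from rig import robot
w=snap("wrist","w11");crop(w,240,130,400,250,5,"pics/w11c.png");o=robot.get_obs();brief(o)
```

```text
t 10.60 p [0.5186 0.2427 0.0953] phi 1.3851 tilt 0.0055 f [-0.02 -0.39 -0.26] w 0.0233
```

View pics/w11c.png

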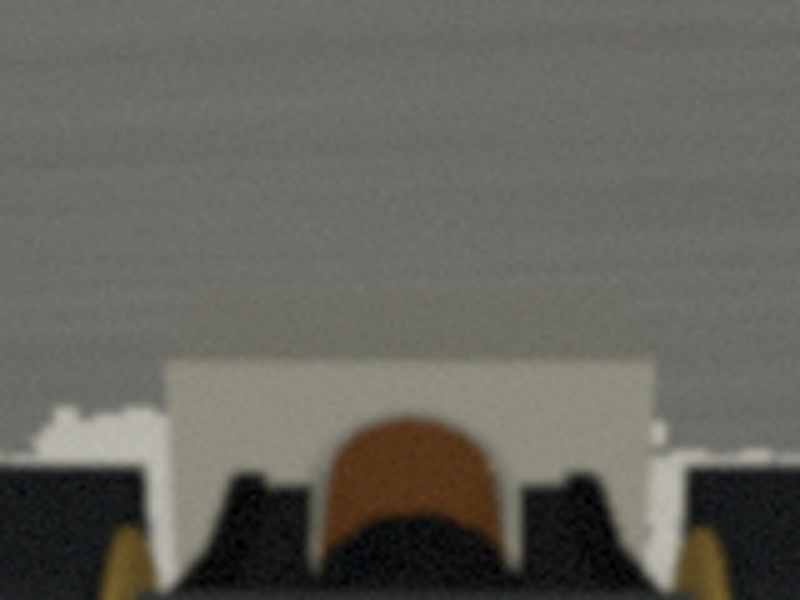

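Request:
send_rows --steps '[0,0,0,0.005,0,0,0,0,0.01,0,0,0,0,0.0125,0,0,0,0,0.0125,0,0,0,0,0.0125,0]'

```text
time: 11.22
position: [0.5186, 0.2428, 0.0827]
tool_rot: [0.77, 0.638, 0.003, -0.0]
ft_force: [-0.8, -0.5, 0.3]
grip_width: 0.0229
```

Run:
```python
from h import *
from rig import robot
o=robot.get_obs();brief(o)
```

```text
t 11.22 p [0.5186 0.2428 0.0827] phi 1.3851 tilt 0.0055 f [-0.78 -0.47  0.34] w 0.0229
```

Request:
send_rows --steps '[0.045,0,0,0,0,0.045,0,0,0,0,0.045,0,0,0,0,0.045,0,0,-0.02,0,0.045,0,0,-0.06,0,0.045,0,0,-0.085,0,0.045,0,0,-0.09,0,0.045,0,0,-0.09,0]'

```text
time: 12.22
position: [0.5179, 0.2423, 0.1723]
tool_rot: [0.77, 0.638, 0.002, -0.0]
ft_force: [-1.3, 0.1, -0.6]
grip_width: 0.045
```

Run:
```python
from h import *
from rig import robot
w=snap("wrist","w12");crop(w,240,130,400,250,5,"pics/w12c.png");o=robot.get_obs();brief(o)
P=ptsfish(w);u,v=proj(w,[.518,.242,.146],True);u,v=int(u),int(v);print(u,v,P[v,u])
A=P[v-15:v+15,u-15:u+15];k=A[...,2]>.135;print(np.nanmedian(A[k],0),k.sum())
```

```text
t 12.28 p [0.5175 0.2422 0.1717] phi 1.3850 tilt 0.0040 f [ 0.39 -0.99 -0.67] w 0.0449
322 212 [0.51784744 0.24210105 0.1454328 ]
[0.51822244 0.24319794 0.14535531] 751
```

View pics/w12c.png

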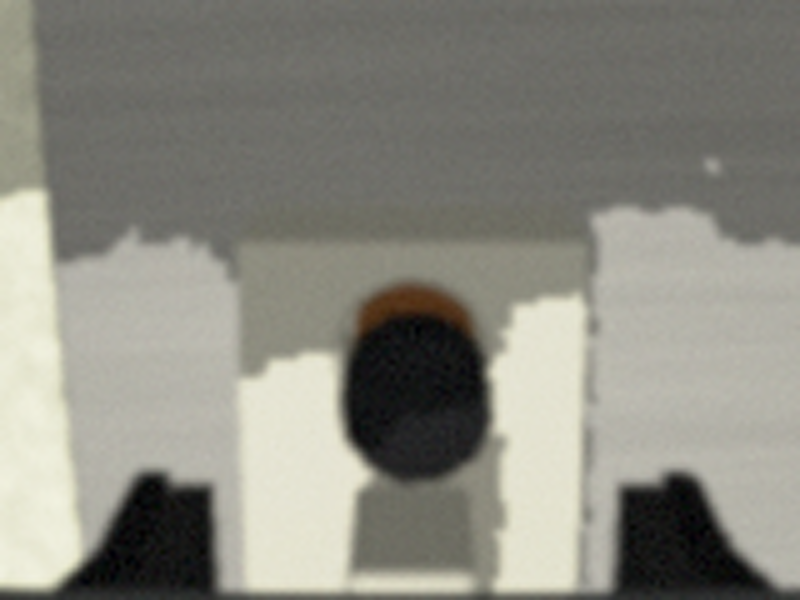

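Request:
send_rows --steps '[0.045,-0.03,0.01,0,0,0.045,-0.09,0.028,0,0,0.045,-0.15,0.046,0,0,0.045,-0.21,0.064,0,0,0.045,-0.27,0.082,0,0,0.045,-0.325,0.098,0,0,0.045,-0.36,0.109,0,0,0.045,-0.367,0.111,0,0]'

```text
time: 13.28
position: [0.5583, -0.1413, 0.1688]
tool_rot: [0.771, 0.637, 0.001, -0.002]
ft_force: [-0.3, -0.1, -0.7]
grip_width: 0.0452
```

Request:
send_rows --steps '[0.045,0,0,0,0,0.045,0,0,0,0,0.045,0,0,0,0]'

```text
time: 13.65
position: [0.558, -0.1398, 0.1686]
tool_rot: [0.77, 0.638, 0.001, -0.002]
ft_force: [-0.7, -0.5, 0.2]
grip_width: 0.0447
```

```bash
cat >> h.py <<'E'
C_T=np.array([[-0.0003,-0.9682,-0.2501,0.0684],[1,-0.0004,0.0003,0.0001],[-0.0004,-0.2501,0.9682,-0.1958],[0,0,0,1]])
def intool(w):
    c=dict(w);c["extrinsics"]=C_T;return c
E
python3 - <<'E'
from h import *
from rig import robot
w=snap("wrist","w13");o=robot.get_obs();brief(o);print(o["joint_velocities"].round(3));crop(w,240,130,400,250,5,"pics/w13c.png")
T=T_of(o)
P=ptsfish(w);u,v=proj(w,[.559,-.139,.066],True);u,v=int(u),int(v);print(u,v)
A=P[v-12:v+12,u-12:u+12];k=(A[...,2]>.055)&(A[...,2]<.075);m=np.nanmedian(A[k],0);print(m,k.sum())
Q=ptsfish(intool(w));A=Q[v-12:v+12,u-12:u+12];print(np.nanmedian(A[k],0))
E
```

```text
t 13.70 p [ 0.5582 -0.14    0.1688] phi 1.3831 tilt 0.0047 f [ 0.71 -0.24 -0.44] w 0.0448
[-0.005 -0.    -0.004 -0.005  0.     0.001]
323 188
[ 0.5588974  -0.13668613  0.06533826] 205
[0.00313829 0.00055385 0.10319304]
```

View pics/w13c.png

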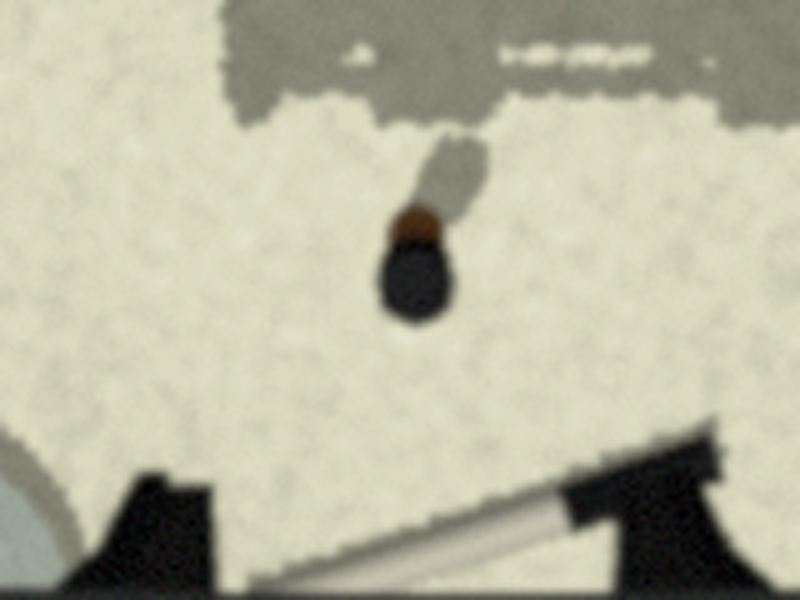

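Request:
send_rows --steps '[0.045,0.002,0.0005,0.02,0,0.045,0.002,0.0005,0.06,0,0.045,0.002,0.0005,0.11,0,0.045,0.002,0.0005,0.145,0,0.045,0.002,0.0005,0.161,0,0.045,0.002,0.0005,0.166,0,0.045,0.002,0.0005,0.166,0,0.045,0.002,0.0005,0.166,0]'

```text
time: 14.7
position: [0.5601, -0.1378, 0.0042]
tool_rot: [0.77, 0.638, 0.002, -0.001]
ft_force: [0.0, -0.7, -0.2]
grip_width: 0.045
```

Request:
send_rows --steps '[0,0,0,0,0,0,0,0,0,0,0,0,0,0,0,0,0,0,0,0,0,0,0,0,0,0,0,0,0,0]' --force 12

```text
time: 15.45
position: [0.56, -0.1378, 0.0042]
tool_rot: [0.77, 0.638, 0.002, -0.001]
ft_force: [-0.8, 1.1, 1.4]
grip_width: 0.0154
```

Run:
```python
from h import *
from rig import robot
w=snap("wrist","w14");o=robot.get_obs();brief(o);crop(w,240,150,400,270,5,"pics/w14c.png")
```

```text
t 15.50 p [ 0.56   -0.1378  0.0042] phi 1.3831 tilt 0.0040 f [-0.01  0.83  0.16] w 0.0157
```

View pics/w14c.png

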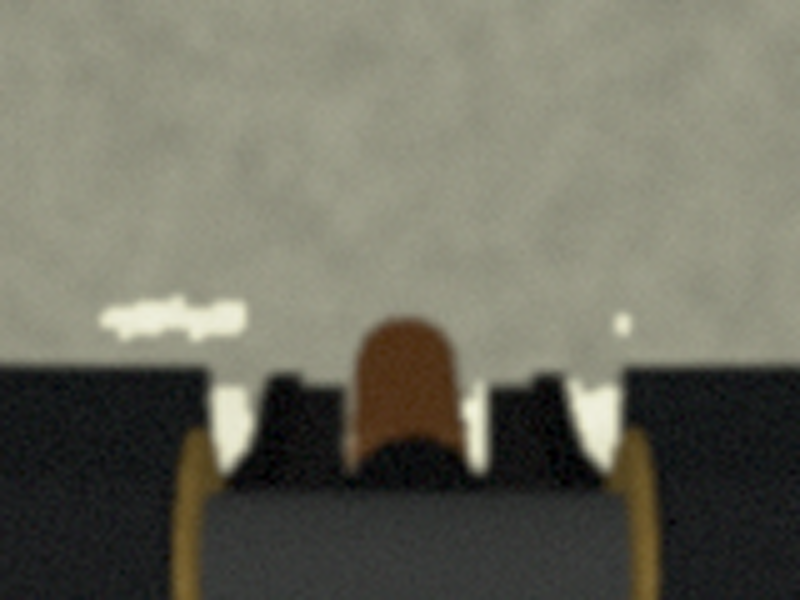

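Request:
send_rows --steps '[0,0,0,-0.02,0,0,0,0,-0.06,0,0,0,0,-0.11,0,0,0,0,-0.15,0,0,0,0,-0.168,0,0,0,0,-0.168,0,0,0,0,-0.168,0]'

```text
time: 16.38
position: [0.5588, -0.138, 0.1711]
tool_rot: [0.77, 0.638, 0.001, -0.002]
ft_force: [-0.1, -0.4, -1.1]
grip_width: 0.0152
```

Request:
send_rows --steps '[0,0.03,-0.012,0,0,0,0.08,-0.031,0,0,0,0.135,-0.052,0,0,0,0.19,-0.073,0,0,0,0.245,-0.095,0,0,0,0.28,-0.108,0,0,0,0.2896,-0.1118,0,0,0,0.2896,-0.1118,0,0]'

```text
time: 17.38
position: [0.5024, 0.1673, 0.1714]
tool_rot: [0.77, 0.638, 0.0, -0.002]
ft_force: [-0.0, -0.1, -0.2]
grip_width: 0.0157
```

Request:
send_rows --steps '[0,0,0,0,0,0,0,0,0,0]'

```text
time: 17.62
position: [0.5027, 0.1661, 0.1711]
tool_rot: [0.77, 0.638, 0.0, -0.002]
ft_force: [0.9, -0.5, 0.4]
grip_width: 0.0156
```

```bash
cat >> h.py <<'E'
def fitvial(w,r,z0=-30,z1=0):
    from scipy.optimize import least_squares
    Q=ptsfish(intool(w))*1000
    M=(Q[...,2]>z0)&(Q[...,2]<z1)&(abs(Q[...,0])<16)&(abs(Q[...,1])<r+2);M[:205]=0;M[240:]=0
    P=Q[M]
    f=least_squares(lambda p:np.hypot(P[:,0]-p[0]-p[2]*P[:,2],P[:,1]-p[1]-p[3]*P[:,2])-r,[0,0,0,0],loss='soft_l1');print("vial in tool mm",f.x.round(4),len(P),np.abs(f.fun).mean())
E
python3 - <<'E'
from h import *
from rig import robot
w=snap("wrist","w15");o=robot.get_obs();brief(o);crop(w,240,130,400,250,5,"pics/w15c.png");print(o["joint_velocities"].round(3))
fitvial(w,7)
crop(w,240,60,400,240,4,"pics/w15d.png")
ortho(w,.110,(.46,.58),(.14,.28),4,"pics/o15.png")
E
```

```text
t 17.68 p [0.5027 0.1662 0.1712] phi 1.3826 tilt 0.0042 f [ 0.82  0.07 -1.01] w 0.0155
[ 0.006 -0.004  0.     0.001  0.001  0.   ]
vial in tool mm [ 0.1128 -1.084  -0.0041 -0.0258] 323 0.23059600145012027
```

View pics/w15c.png

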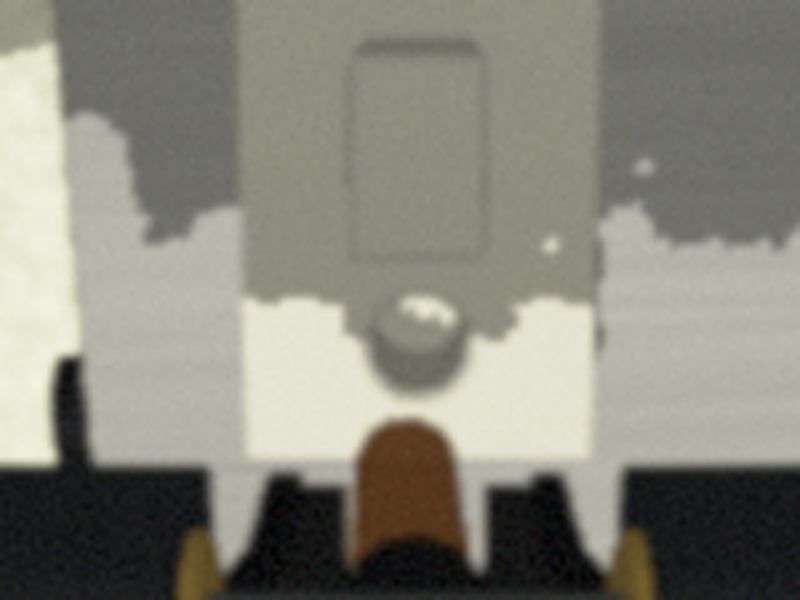

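View pics/o15.png

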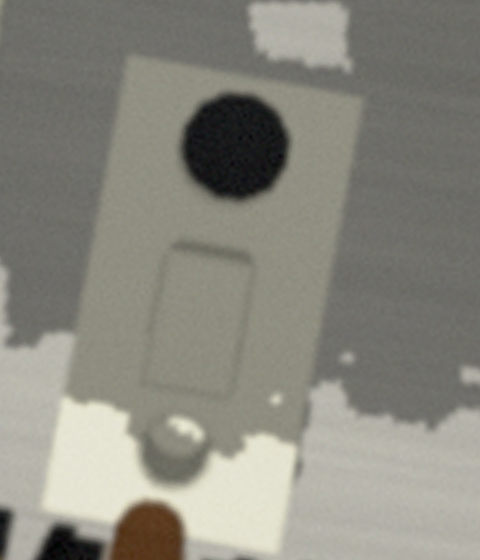

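Run:
```python
from h import *
from rig import robot
o=robot.get_obs();w=dict(np.load("w15.npz"));c=intool(w)
z=o["position"][2]-.110
for p in((323.6,198.8),(314,199),(333.4,199),(323.6,209),(323.6,188.6),(240+242/5,175),(240+597/5,175),(323,130+461/5)):print(p,(plane(c,*p,z,True)*1000).round(1))
T=T_of(o)
print((T[:3,:3].T@(np.array([.5040,.1668,.11])-T[:3,3])*1000).round(1))
```

```text
(323.6, 198.8) [ 1.2  1.  61.2]
(314, 199) [ 1.  -7.2 61.2]
(333.4, 199) [ 1.   9.4 61.2]
(323.6, 209) [-7.9  1.  61.2]
(323.6, 188.6) [10.2  1.  61.2]
(288.4, 175) [ 22.  -28.8  61.2]
(359.4, 175) [22.  31.3 61.2]
(323, 222.2) [-20.    0.5  61.2]
[ 0.6  1.3 61.2]
```

Request:
send_rows --steps '[0,0.0005,0.0023,0.01,0,0,0.0005,0.0023,0.03,0,0,0.0005,0.0023,0.045,0,0,0.0005,0.0023,0.052,0,0,0.0005,0.0023,0.052,0,0,0.0005,0.0023,0.052,0]'

```text
time: 18.42
position: [0.5054, 0.1665, 0.1196]
tool_rot: [0.77, 0.638, 0.001, -0.002]
ft_force: [0.2, -0.7, 0.5]
grip_width: 0.015
```

Run:
```python
from h import *
from rig import robot
w=snap("wrist","w16");crop(w,270,150,370,240,8,"pics/w16c.png");o=robot.get_obs();brief(o);fitvial(w,7)
```

```text
t 18.48 p [0.5055 0.1666 0.1198] phi 1.3827 tilt 0.0038 f [ 0.45 -0.36 -0.09] w 0.0154
vial in tool mm [ 0.0556 -1.0914 -0.0053 -0.0244] 324 0.2286468054704711
```

View pics/w16c.png

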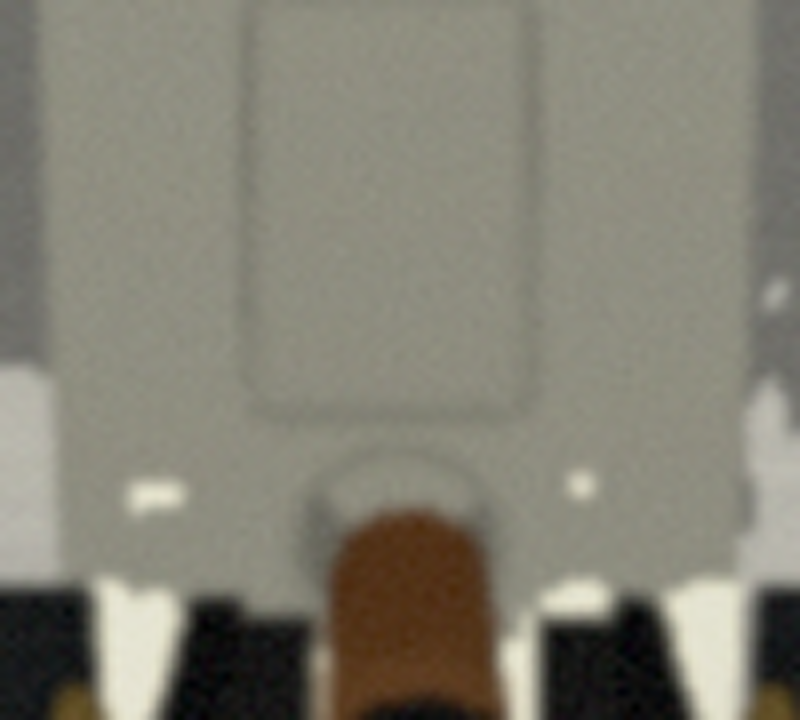

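Run:
```python
from h import *
from rig import robot
o=robot.get_obs();w=dict(np.load("w16.npz"));c=intool(w)
z=o["position"][2]-.110
for a,b in((302,535),(497,535),(400,448),(62,560),(745,560),(52,370),(748,370)):print(a,b,(plane(c,270+a/8,150+b/8,z,True)*1000).round(1))
z=o["position"][2]-.152
for a,b in((250,400),(533,400),(390,412)):print('post',(plane(c,270+a/8,150+b/8,z,True)*1000).round(1))
for a,b in((330,560),(488,560),(408,507)):print('vial',(plane(c,270+a/8,150+b/8,.004,True)*1000).round(1))
T=T_of(o)
print((T[:3,:3].T@(np.array([.5040,.1668,.11])-T[:3,3])*1000).round(1))
```

```text
302 535 [  1.6 -10.2   9.8]
497 535 [1.6 6.8 9.8]
400 448 [ 9.5 -1.7  9.8]
62 560 [ -0.8 -31.5   9.8]
745 560 [-0.8 28.7  9.8]
52 370 [ 16.5 -31.7   9.8]
748 370 [16.5 28.3  9.8]
post [ 25.  -11.6 -32.2]
post [ 25.    7.8 -32.2]
post [ 24.1  -2.  -32.2]
vial [ 1.3 -7.6  4. ]
vial [1.3 5.8 4. ]
vial [ 6.  -0.9  4. ]
[-0.1 -1.5  9.8]
```

Request:
send_rows --steps '[0,0.0006,-0.0005,0.003,0,0,0.0006,-0.0005,0.008,0,0,0.0006,-0.0006,0.014,0,0,0.0006,-0.0007,0.02,0,0,0.0006,-0.0007,0.02,0]'

```text
time: 19.1
position: [0.5043, 0.1672, 0.099]
tool_rot: [0.77, 0.638, 0.0, -0.002]
ft_force: [-0.3, -0.2, -0.5]
grip_width: 0.0153
```

Run:
```python
from h import *
from rig import robot
w=snap("wrist","w17");crop(w,270,150,370,240,8,"pics/w17c.png");o=robot.get_obs();brief(o);fitvial(w,7,-40,-10)
```

```text
t 19.15 p [0.5046 0.1673 0.0993] phi 1.3826 tilt 0.0040 f [-0.26  0.85  0.24] w 0.0153
vial in tool mm [2.0595 1.511  0.0484 0.0615] 540 1.312993902034494
```

View pics/w17c.png

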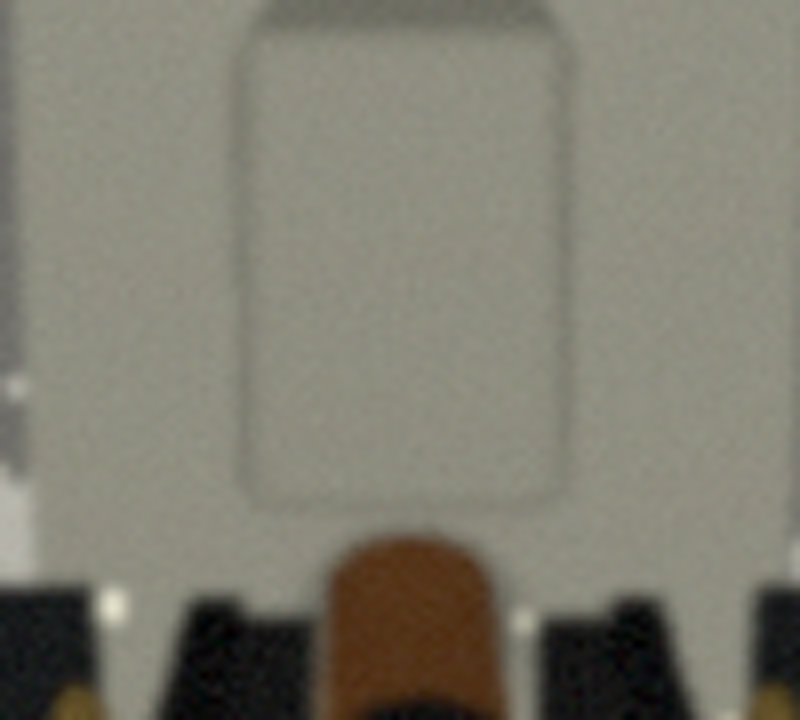

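In the hole without contact force. Continue to the floor.

Request:
send_rows --steps '[0,0,0,0.005,0,0,0,0,0.01,0,0,0,0,0.0148,0,0,0,0,0.0148,0,0,0,0,0.0148,0]'

```text
time: 19.77
position: [0.5046, 0.1674, 0.0845]
tool_rot: [0.77, 0.638, 0.0, -0.002]
ft_force: [0.3, 0.2, -0.5]
grip_width: 0.0155
```

Run:
```python
from h import *
from rig import robot
o=robot.get_obs();brief(o)
```

```text
t 19.77 p [0.5046 0.1674 0.0845] phi 1.3827 tilt 0.0041 f [ 0.26  0.18 -0.47] w 0.0155
```

Request:
send_rows --steps '[0.05,0,0,0,0,0.05,0,0,0,0,0.05,0,0,0,0,0.05,0,0,0,0,0.05,0,0,-0.03,0,0.05,0,0,-0.07,0,0.05,0,0,-0.09,0,0.05,0,0,-0.09,0]'

```text
time: 20.78
position: [0.506, 0.1672, 0.1761]
tool_rot: [0.77, 0.638, 0.002, -0.001]
ft_force: [-0.4, -0.2, -0.3]
grip_width: 0.0502
```

Request:
send_rows --steps '[0.05,-0.03,0,-0.03,0,0.05,-0.05,0,-0.05,0,0.05,-0.05,0,-0.05,0,0.05,-0.05,0,-0.05,0]'

```text
time: 21.28
position: [0.4957, 0.1183, 0.2244]
tool_rot: [0.77, 0.637, 0.001, -0.002]
ft_force: [0.5, 0.4, -0.7]
grip_width: 0.0499
```

Run:
```python
from h import *
from rig import robot
w=snap("wrist","w18");o=robot.get_obs();brief(o)
P=ptsfish(w)
for n,p in(("n",[.504,.1668,.146]),("w",[.518,.2421,.146])):
    u,v=proj(w,p,True);u,v=int(u),int(v);A=P[v-15:v+15,u-15:u+15];k=A[...,2]>.135;print(n,u,v,np.nanmedian(A[k],0),k.sum())
ortho(w,.110,(.46,.72),(.10,.29),3,"pics/o18.png")
ortho(w,.146,(.46,.60),(.13,.28),4,"pics/o18t.png")
```

```text
t 21.32 p [0.4956 0.1184 0.2243] phi 1.3830 tilt 0.0044 f [-0.45 -0.22  0.  ] w 0.0497
n 321 141 [0.50382306 0.16749118 0.14538736] 248
w 320 55 [0.51832875 0.2413903  0.1453542 ] 555
```

View pics/w18.png

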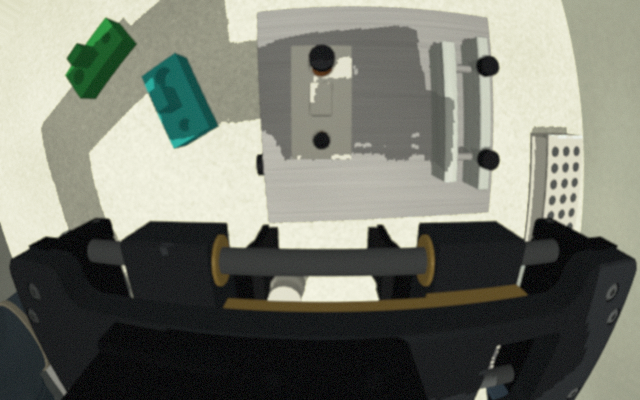

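View pics/o18.png

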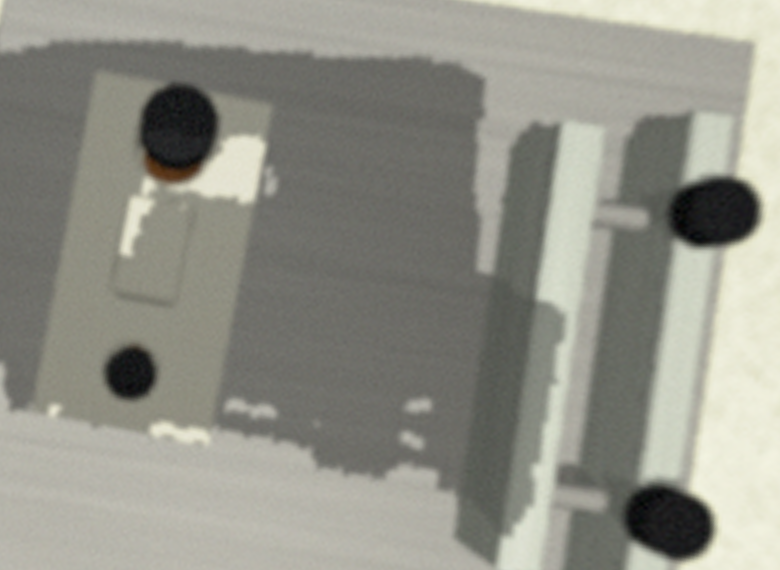

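Run:
```python
from h import *
w=dict(np.load("w18.npz"))
ortho(w,.115,(.57,.72),(.07,.27),3,"pics/o18b.png")
ortho(w,.070,(.40,.76),(.02,.36),1.7,"pics/o18p.png")
```

```text
(no output)
```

View pics/o18b.png

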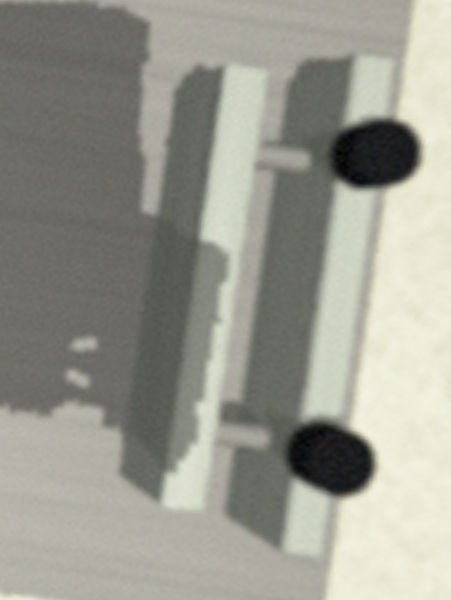

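View pics/o18p.png

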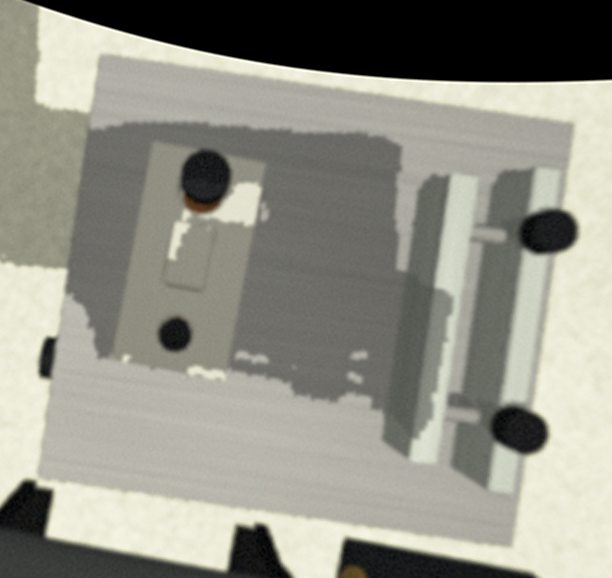

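Request:
send_rows --steps '[0.05,0.03,0,0.01,0,0.05,0.065,-0.0005,0.03,0,0.05,0.082,-0.0009,0.06,0,0.05,0.0871,-0.0009,0.08,0,0.05,0.0871,-0.0009,0.08,0,0.05,0.0871,-0.0009,0.08,0,0.05,0.0871,-0.0009,0.08,0]'

```text
time: 22.2
position: [0.5116, 0.2045, 0.1455]
tool_rot: [0.77, 0.638, 0.002, -0.001]
ft_force: [-0.7, -0.6, 0.2]
grip_width: 0.0498
```

Run:
```python
from h import *
from rig import robot
w=snap("wrist","w19");o=robot.get_obs();brief(o);crop(w,240,130,400,250,5,"pics/w19c.png")
T=T_of(o);print((T[:3,:3].T@(np.array([.51096,.20415,.152])-T[:3,3])*1000).round(1))
```

```text
t 22.25 p [0.5116 0.2044 0.1456] phi 1.3826 tilt 0.0049 f [-0.34 -0.47 -0.18] w 0.0497
[-0.3 -0.6 -6.4]
```

View pics/w19c.png

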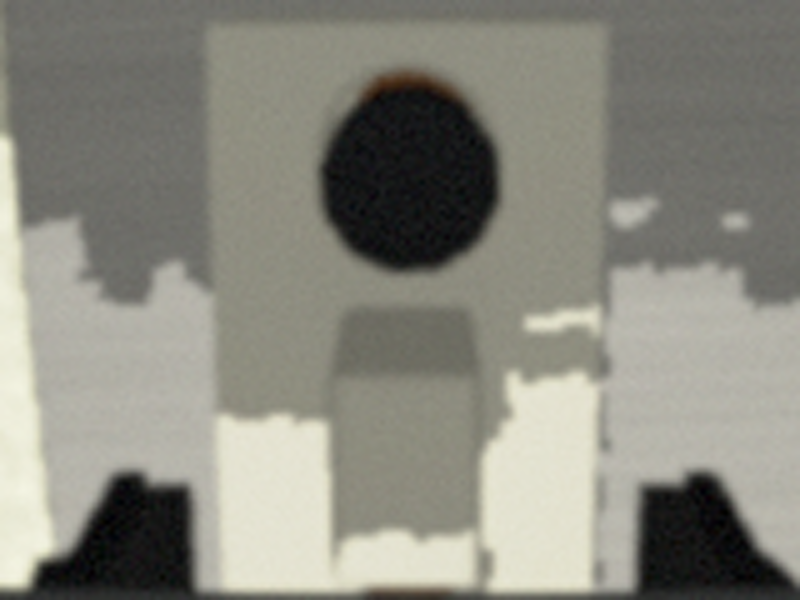

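Request:
send_rows --steps '[0.05,0,-0.0006,0.015,0,0.05,0,-0.0006,0.04,0,0.05,0,-0.0006,0.058,0,0.05,0,-0.0006,0.0626,0,0.05,0,-0.0006,0.0626,0,0.05,0,-0.0006,0.0626,0]'

```text
time: 23.0
position: [0.5118, 0.2049, 0.0836]
tool_rot: [0.77, 0.637, 0.003, -0.001]
ft_force: [0.5, 0.0, -0.3]
grip_width: 0.0498
```

Request:
send_rows --steps '[0,0,0,0,0,0,0,0,0,0,0,0,0,0,0,0,0,0,0,0,0,0,0,0,0,0,0,0,0,0]' --force 30

```text
time: 23.75
position: [0.5106, 0.2049, 0.0836]
tool_rot: [0.77, 0.637, 0.002, -0.002]
ft_force: [-3.5, -0.3, 3.0]
grip_width: 0.02
```

Run:
```python
from h import *
from rig import robot
w=snap("wrist","w20");o=robot.get_obs();brief(o);crop(w,240,130,400,250,5,"pics/w20c.png")
print(o["moment"])
```

```text
t 23.80 p [0.5106 0.205  0.0836] phi 1.3825 tilt 0.0050 f [-3.38  1.33  4.58] w 0.0200
[ 0.08719362  0.59916043 -0.0091395 ]
```

View pics/w20c.png

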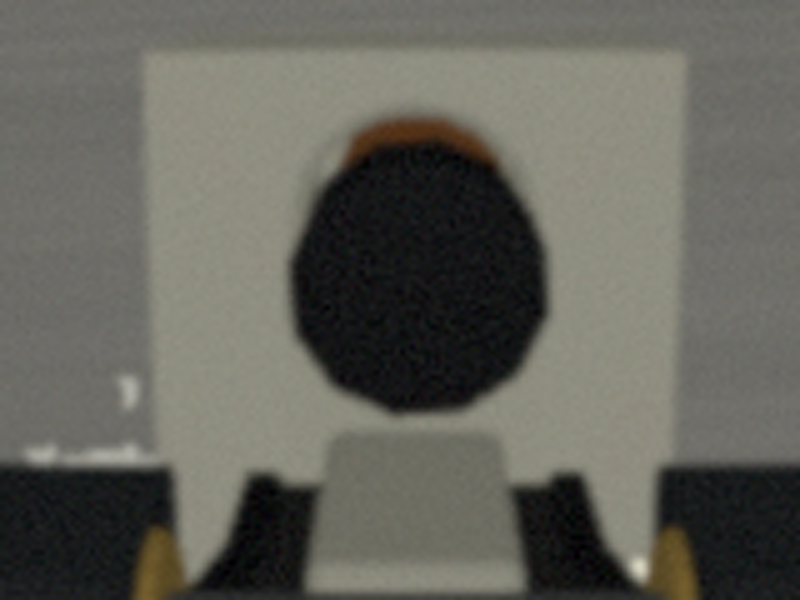

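```bash
cat >> h.py <<'E'
EX=np.array([np.cos(.140),-np.sin(.140),0]);EY=np.array([np.sin(.140),np.cos(.140),0])
def toolshift(o,along,lat,dz=0):
    T=T_of(o);d=along*EX+lat*EY+np.array([0,0,dz]);return (T[:3,:3].T@d).round(5)
E
python3 - <<'E'
from h import *
from rig import robot
o=robot.get_obs();print(toolshift(o,.080,-.0117),T_of(o)[:3,2])
E
```

```text
[-7.820e-03  8.047e-02 -6.000e-05] [ 6.97111468e-04  4.95407464e-03 -9.99987486e-01]
```

Request:
send_rows --steps '[0,-0.0005,0.005,0,-0.006,0,-0.0015,0.015,0,-0.016,0,-0.0028,0.029,0,-0.028,0,-0.0043,0.044,0,-0.04,0,-0.0058,0.06,0,-0.0485,0,-0.007,0.072,0,-0.0485,0,-0.0078,0.08,0,-0.0485,0,-0.0078,0.0805,0,-0.0485]'

```text
time: 24.8
position: [0.5876, 0.1823, 0.0836]
tool_rot: [0.755, 0.656, 0.001, -0.002]
ft_force: [-4.5, -0.4, 5.5]
grip_width: 0.0196
```

Request:
send_rows --steps '[0,0,0,0,0,0,0,0,0,0]'

```text
time: 25.05
position: [0.5876, 0.1824, 0.0836]
tool_rot: [0.755, 0.656, 0.001, -0.002]
ft_force: [-2.7, -0.3, 3.3]
grip_width: 0.0198
```

Run:
```python
from h import *
from rig import robot
w=snap("wrist","w21");o=robot.get_obs();brief(o);crop(w,240,130,400,250,5,"pics/w21c.png")
print(o["moment"],T_of(o)[:3,2])
t=snap("top","t21");crop(t,280,110,400,230,5,"pics/t21c.png")
s=snap("scene","s21");crop(s,220,170,370,290,5,"pics/s21c.png")
```

```text
t 25.10 p [0.5876 0.1823 0.0836] phi 1.4308 tilt 0.0053 f [-2.94  1.23  3.14] w 0.0199
[0.12618091 0.42822828 0.00386255] [-0.00103468  0.00515949 -0.99998615]
```

View pics/w21.png

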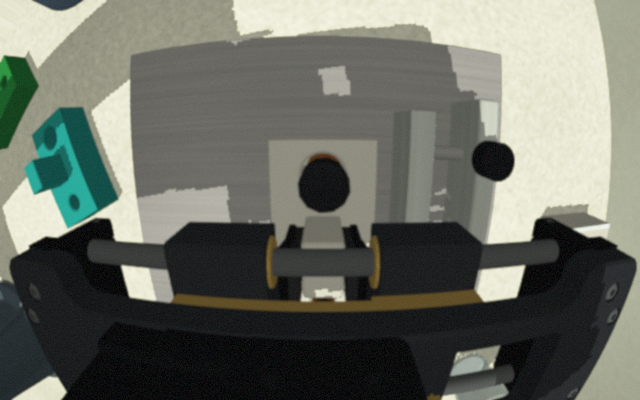

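View pics/s21c.png

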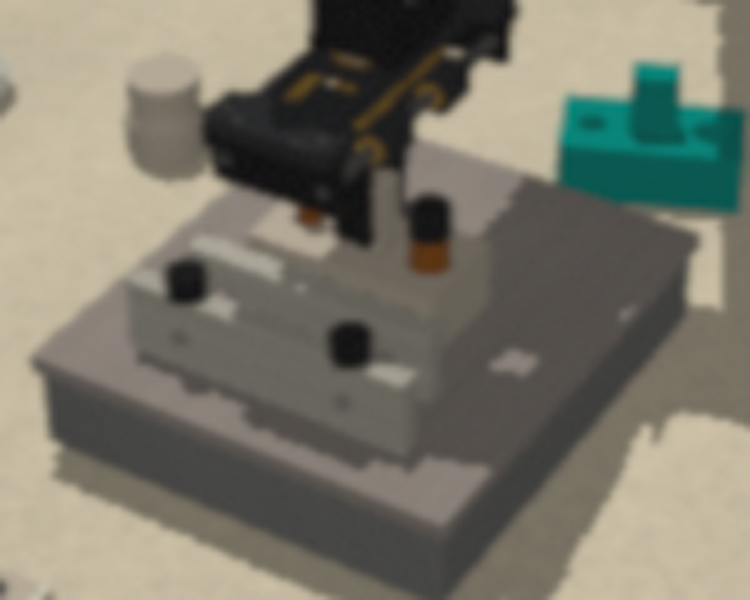

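Run:
```python
from h import *
w=dict(np.load("w21.npz"))
crop(w,255,100,455,225,4,"pics/w21d.png")
```

```text
(no output)
```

View pics/w21d.png

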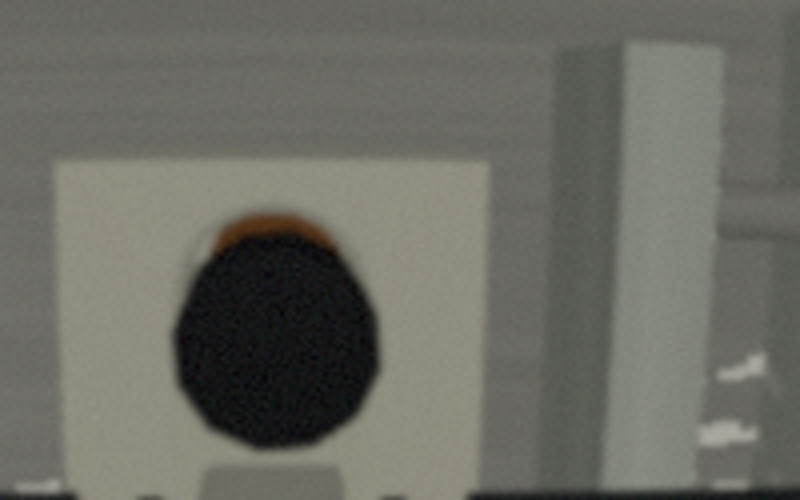

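Run:
```python
from h import *
from rig import robot
o=robot.get_obs();w=dict(np.load("w21.npz"))
bar=plane(w,255+325.8,1,0) if 0 else None
f=lambda a,b,z:plane(w,255+a/4,100+b/4,z,True)
S=lambda p:np.array([(p-[.6343,.1752,0])@EX,(p-[.6343,.1752,0])@EY])*1000
for n,a,b,z in(("blkR far",489,160,.110),("blkR near",477,480,.110),("blkL far",54,160,.110),("blkL near",68,480,.110),("blk far mid",270,159,.110),("bar far",624,42,.115),("bar mid",614,250,.115),("bar near",602,488,.115),("bar base far",556,48,.071),("bar base near",536,488,.071)):
    print(n,S(f(a,b,z)).round(1))
p=o["position"];print("tcp",S(p).round(1))
```

```text
blkR far [-16.7  57.7]
blkR near [-16.8  11.5]
blkL far [-76.7  57.7]
blkL near [-76.3  11.5]
blk far mid [-46.9  57.5]
bar far [ 0.8 74.6]
bar mid [ 0.3 46.1]
bar near [ 0.8 11.8]
bar base far [ 1.4 74.9]
bar base near [ 1. -3.]
tcp [-47.3   0.5]
```

Run:
```python
from h import *
from rig import robot
o=robot.get_obs();print(toolshift(o,.022,.0),toolshift(o,.0275,0))
```

```text
[-0.0e+00  2.2e-02 -4.0e-05] [-0.00e+00  2.75e-02 -5.00e-05]
```

Request:
send_rows --steps '[0,0,0.004,0,0,0,0,0.01,0,0,0,0,0.014,0,0,0,0,0.018,0,0,0,0,0.022,0,0,0,0,0.022,0,0,0,0,0.022,0,0]'

```text
time: 26.08
position: [0.6058, 0.1797, 0.0838]
tool_rot: [0.755, 0.656, -0.001, -0.005]
ft_force: [-9.7, 1.4, 9.3]
grip_width: 0.0198
```

Run:
```python
from h import *
from rig import robot
w=snap("wrist","w22");o=robot.get_obs();brief(o);print(o["moment"])
crop(w,255,100,455,225,4,"pics/w22d.png")
p=o["position"];print(((p-[.6343,.1752,0])@EX)*1000,((p-[.6343,.1752,0])@EY)*1000,toolshift(o,.006,0))
```

```text
t 26.12 p [0.6058 0.1797 0.0839] phi 1.4306 tilt 0.0099 f [-9.2   1.91  8.82] w 0.0199
[ 0.2837261   1.4821251  -0.08990253]
-28.82391216423388 0.521398152210707 [ 0.e+00  6.e-03 -5.e-05]
```

View pics/w22d.png

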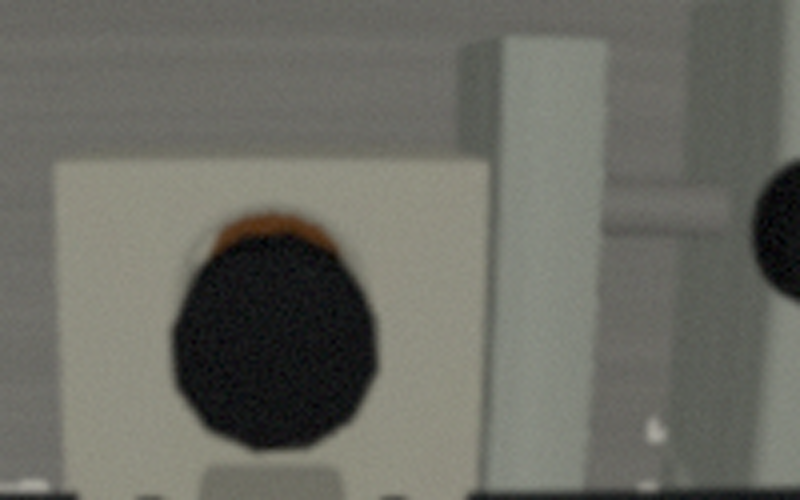

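```bash
cat >> h.py <<'E'
def blocktop(w):
    P=ptsfish(w)
    # block top pixels via window, z within 6mm of .11, exclude vial
    M=np.zeros(P.shape[:2],bool);M[142:222,268:378]=1
    M&=abs(P[...,2]-.1095)<.006
    p=P[M];c=p.mean(0);X=np.c_[(p-c)@EX,(p-c)@EY,np.ones(len(p))]
    f=np.linalg.lstsq(X,p[:,2],rcond=None)[0];print("block top slope ex,ey %.4f %.4f meanz %.4f n %d"%(f[0],f[1],f[2],len(p)))
    M=np.zeros(P.shape[:2],bool);M[60:130,150:380]=1;M&=abs(P[...,2]-.0695)<.006
    p=P[M];c=p.mean(0);X=np.c_[(p-c)@EX,(p-c)@EY,np.ones(len(p))]
    f=np.linalg.lstsq(X,p[:,2],rcond=None)[0];print("platform slope ex,ey %.4f %.4f meanz %.4f n %d"%(f[0],f[1],f[2],len(p)))
E
python3 - <<'E'
from h import *
from rig import robot
for n in("w20","w21","w22"):print(n);blocktop(dict(np.load(n+".npz")))
print(T_of(robot.get_obs())[:3,2])
E
```

```text
w20
block top slope ex,ey -0.0028 -0.0030 meanz 0.1095 n 5901
platform slope ex,ey -0.0002 -0.0010 meanz 0.0694 n 11361
w21
block top slope ex,ey -0.0034 -0.0045 meanz 0.1096 n 5922
platform slope ex,ey -0.0004 -0.0004 meanz 0.0695 n 16037
w22
block top slope ex,ey -0.0110 -0.0072 meanz 0.1098 n 6078
platform slope ex,ey -0.0004 -0.0001 meanz 0.0695 n 15847
[-0.00820248  0.00559549 -0.9999507 ]
```

The wrist camera shows flush, square contact (bar edge and block edge parallel), but the arm gives and the block pitches about 0.5°. I'll back off and remove the tilt before the final press.

Request:
send_rows --steps '[0,0,-0.005,0,0,0,0,-0.012,0,0,0,0,-0.02,0.001,0,0,0,-0.03,0.002,0]'

```text
time: 26.62
position: [0.5797, 0.1839, 0.0836]
tool_rot: [0.755, 0.656, 0.002, -0.002]
ft_force: [6.3, -0.8, 5.0]
grip_width: 0.02
```

```bash
cat >> h.py <<'E'
def st(o):
    brief(o);p=o["position"];z=T_of(o)[:3,2];f=o["ft_force"]
    print("ex %.1f ey %.1f zt_ex %.4f zt_ey %.4f Fex %.1f Fey %.1f Fz %.1f"%(((p-[.6343,.1752,0])@EX)*1000,((p-[.6343,.1752,0])@EY)*1000,z@EX,z@EY,f@EX,f@EY,f[2]),o["moment"].round(2))
E
python3 - <<'E'
from h import *
from rig import robot
st(robot.get_obs())
E
```

```text
t 26.62 p [0.5797 0.1839 0.0836] phi 1.4307 tilt 0.0058 f [ 6.27 -0.79  5.03] w 0.0200
ex -55.3 ey 1.0 zt_ex -0.0004 zt_ey 0.0058 Fex 6.3 Fey 0.1 Fz 5.0 [-0.22 -1.39 -0.03]
```

Request:
send_rows --steps '[0,0,-0.008,0.001,0,0,0,-0.016,0.002,0,0,0,-0.024,0.003,0]'

```text
time: 27.0
position: [0.5627, 0.1875, 0.084]
tool_rot: [0.755, 0.656, 0.008, 0.003]
ft_force: [9.4, -2.9, 2.1]
grip_width: 0.0195
```

Run:
```python
from h import *
from rig import robot
st(robot.get_obs())
```

```text
t 27.00 p [0.5627 0.1875 0.084 ] phi 1.4313 tilt 0.0173 f [ 9.41 -2.88  2.13] w 0.0195
ex -72.6 ey 2.2 zt_ex 0.0149 zt_ey 0.0088 Fex 9.7 Fey -1.5 Fz 2.1 [-0.63 -1.21  0.06]
```

Run:
```python
from h import *
from rig import robot
o=robot.get_obs()
print(toolshift(o,.0586,-.0015,-.0008))
```

```text
[-0.00154  0.05858  0.00166]
```

Request:
send_rows --steps '[0,-0.0002,0.006,0.0002,0,0,-0.0005,0.016,0.0005,0,0,-0.0008,0.028,0.0008,0,0,-0.0011,0.04,0.0011,0,0,-0.0014,0.05,0.0014,0,0,-0.0015,0.056,0.0017,0,0,-0.0015,0.0586,0.0017,0,0,-0.0015,0.0586,0.0017,0]'

```text
time: 28.0
position: [0.6078, 0.1798, 0.0835]
tool_rot: [0.755, 0.656, -0.001, -0.006]
ft_force: [-18.6, 3.4, 23.1]
grip_width: 0.0197
```

Run:
```python
from h import *
from rig import robot
st(robot.get_obs())
w=snap("wrist","w23");st(robot.get_obs());blocktop(w)
crop(w,255,100,455,225,4,"pics/w23d.png")
snap("wrist","w24");st(robot.get_obs())
```

```text
t 28.00 p [0.6078 0.1798 0.0835] phi 1.4306 tilt 0.0131 f [-18.63   3.4   23.12] w 0.0197
ex -26.9 ey 0.8 zt_ex -0.0112 zt_ey 0.0069 Fex -18.9 Fey 0.8 Fz 23.1 [ 0.58  3.49 -0.17]
t 28.05 p [0.6078 0.1798 0.0835] phi 1.4307 tilt 0.0129 f [-19.08   3.75  22.43] w 0.0196
ex -26.9 ey 0.8 zt_ex -0.0110 zt_ey 0.0069 Fex -19.4 Fey 1.0 Fz 22.4 [ 0.58  3.43 -0.16]
block top slope ex,ey -0.0100 -0.0080 meanz 0.1099 n 6104
platform slope ex,ey -0.0004 -0.0008 meanz 0.0695 n 15852
t 28.10 p [0.6078 0.1798 0.0835] phi 1.4307 tilt 0.0128 f [-19.25   2.95  22.99] w 0.0196
ex -26.9 ey 0.8 zt_ex -0.0109 zt_ey 0.0068 Fex -19.5 Fey 0.2 Fz 23.0 [ 0.58  3.46 -0.14]
```

View pics/w23d.png

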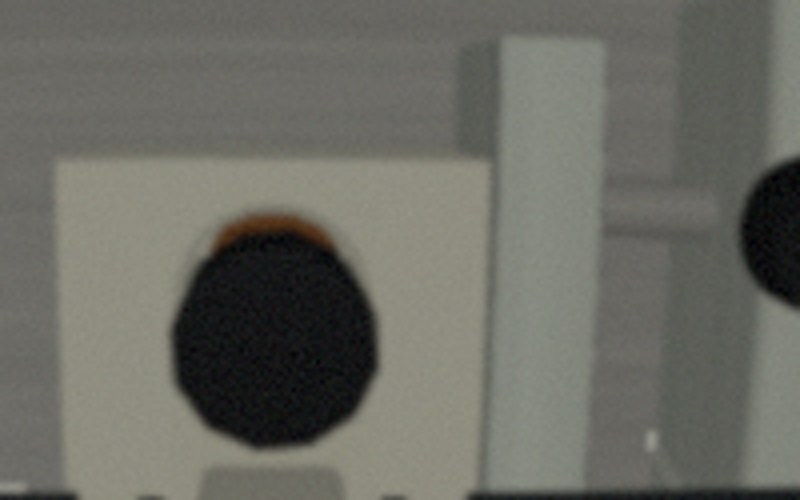

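Request:
send_rows --steps '[0,0,-0.005,-0.0005,0,0,0,-0.012,0,0,0,0,-0.02,0.0005,0,0,0,-0.03,0.001,0]'

```text
time: 28.6
position: [0.58, 0.1838, 0.0832]
tool_rot: [0.755, 0.656, 0.001, -0.005]
ft_force: [5.1, -1.1, 2.5]
grip_width: 0.0201
```

Run:
```python
from h import *
from rig import robot
st(robot.get_obs())
```

```text
t 28.60 p [0.58   0.1838 0.0832] phi 1.4304 tilt 0.0099 f [ 5.05 -1.15  2.47] w 0.0201
ex -54.9 ey 0.9 zt_ex -0.0064 zt_ey 0.0076 Fex 5.2 Fey -0.4 Fz 2.5 [-0.21 -1.3  -0.04]
```

Request:
send_rows --steps '[0,0,-0.008,0.0005,0,0,0,-0.016,0.001,0,0,0,-0.024,0.0015,0]'

```text
time: 28.98
position: [0.5588, 0.1872, 0.0832]
tool_rot: [0.755, 0.656, 0.003, -0.003]
ft_force: [9.7, -3.2, -3.1]
grip_width: 0.0198
```

Run:
```python
from h import *
from rig import robot
o=robot.get_obs();st(o);ex=(o["position"]-[.6343,.1752,0])@EX;ey=(o["position"]-[.6343,.1752,0])@EY
print(toolshift(o,-.0125-ex,.0005-ey,.0838-o["position"][2]))
```

```text
t 28.98 p [0.5588 0.1872 0.0832] phi 1.4306 tilt 0.0087 f [ 9.68 -3.17 -3.09] w 0.0198
ex -76.5 ey 1.4 zt_ex -0.0003 zt_ey 0.0087 Fex 10.0 Fey -1.8 Fz -3.1 [-0.53 -1.28 -0.01]
[-0.00083  0.06398 -0.00059]
```

Request:
send_rows --steps '[0,0,-0.008,0.001,0,0,0,-0.016,0.002,0,0,0,-0.024,0.003,0]'

```text
time: 29.35
position: [0.5418, 0.1909, 0.0835]
tool_rot: [0.755, 0.656, 0.009, 0.002]
ft_force: [15.1, -5.1, 15.0]
grip_width: 0.0198
```

Run:
```python
from h import *
from rig import robot
o=robot.get_obs();st(o)
```

```text
t 29.35 p [0.5418 0.1909 0.0835] phi 1.4312 tilt 0.0190 f [15.1  -5.15 15.04] w 0.0198
ex -93.8 ey 2.7 zt_ex 0.0148 zt_ey 0.0118 Fex 15.7 Fey -3.0 Fz 15.0 [-1.14 -2.77  0.11]
```

Run:
```python
from h import *
from rig import robot
o=robot.get_obs();z=o["position"][2]
for a,l,zt in((.008,0,.0835),(.020,-.0006,.0835),(.034,-.001,.0834),(.048,-.0014,.0834),(.060,-.0018,.0834),(.070,-.0022,.084),(.077,-.0022,.0848),(.0813,-.0022,.0853)):print(toolshift(o,a,l,zt-z).round(4))
```

```text
[-0.      0.008   0.0001]
[-0.0006  0.02    0.0003]
[-0.001   0.034   0.0006]
[-0.0014  0.048   0.0008]
[-0.0018  0.06    0.001 ]
[-0.0022  0.07    0.0006]
[-0.0022  0.077  -0.0001]
[-0.0022  0.0813 -0.0006]
```

Request:
send_rows --steps '[0,0,0.008,0.0001,0,0,-0.0006,0.02,0.0003,0,0,-0.001,0.034,0.0006,0,0,-0.0014,0.048,0.0008,0,0,-0.0018,0.06,0.001,0,0,-0.0022,0.07,0.0006,0,0,-0.0022,0.077,-0.0001,0,0,-0.0022,0.0813,-0.0006,0]'

```text
time: 30.35
position: [0.6111, 0.1786, 0.083]
tool_rot: [0.755, 0.656, 0.001, -0.007]
ft_force: [-13.9, 2.3, 8.4]
grip_width: 0.0197
```

Run:
```python
from h import *
from rig import robot
st(robot.get_obs())
w=snap("wrist","w25");st(robot.get_obs());blocktop(w)
crop(w,255,100,455,225,4,"pics/w25d.png")
snap("wrist","w26");snap("wrist","w26");st(robot.get_obs())
```

```text
t 30.35 p [0.6111 0.1786 0.083 ] phi 1.4298 tilt 0.0132 f [-13.88   2.34   8.4 ] w 0.0197
ex -23.4 ey 0.1 zt_ex -0.0088 zt_ey 0.0097 Fex -14.1 Fey 0.4 Fz 8.4 [ 0.5   2.42 -0.2 ]
t 30.40 p [0.6116 0.1785 0.083 ] phi 1.4298 tilt 0.0128 f [-11.75   1.61   7.37] w 0.0196
ex -22.9 ey 0.1 zt_ex -0.0081 zt_ey 0.0098 Fex -11.9 Fey -0.0 Fz 7.4 [ 0.42  2.03 -0.18]
block top slope ex,ey -0.0059 -0.0078 meanz 0.1098 n 6129
platform slope ex,ey -0.0005 -0.0007 meanz 0.0695 n 15818
t 30.50 p [0.6115 0.1785 0.083 ] phi 1.4301 tilt 0.0122 f [-12.     2.25   8.57] w 0.0201
ex -23.0 ey 0.1 zt_ex -0.0074 zt_ey 0.0097 Fex -12.2 Fey 0.6 Fz 8.6 [ 0.33  1.86 -0.16]
```

View pics/w25d.png

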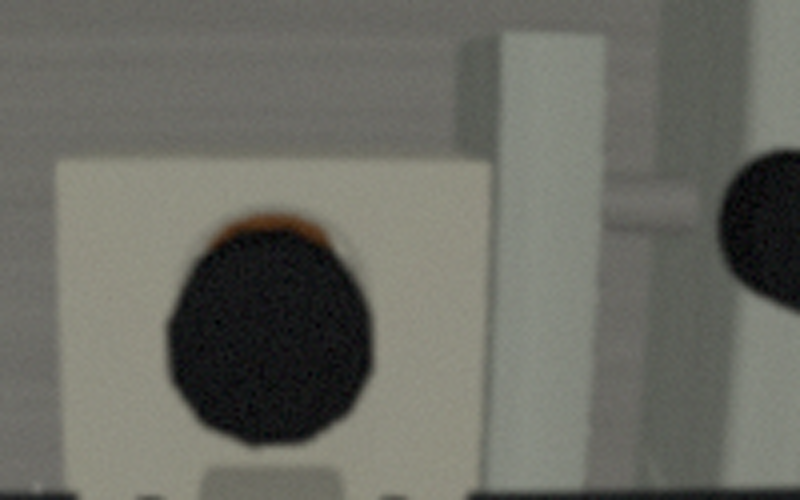

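Run:
```python
from h import *
S=lambda p:np.array([(p-[.6343,.1752,0])@EX,(p-[.6343,.1752,0])@EY])*1000
for n in("w21","w22","w25"):
    w=dict(np.load(n+".npz"));P=ptsfish(w)
    # sample grey profile along ex at several ey on bar, top plane .1155
    crop(w,255+90,90,255+250,220,5,f"pics/{n}e.png")
```

```text
(no output)
```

View pics/w21e.png

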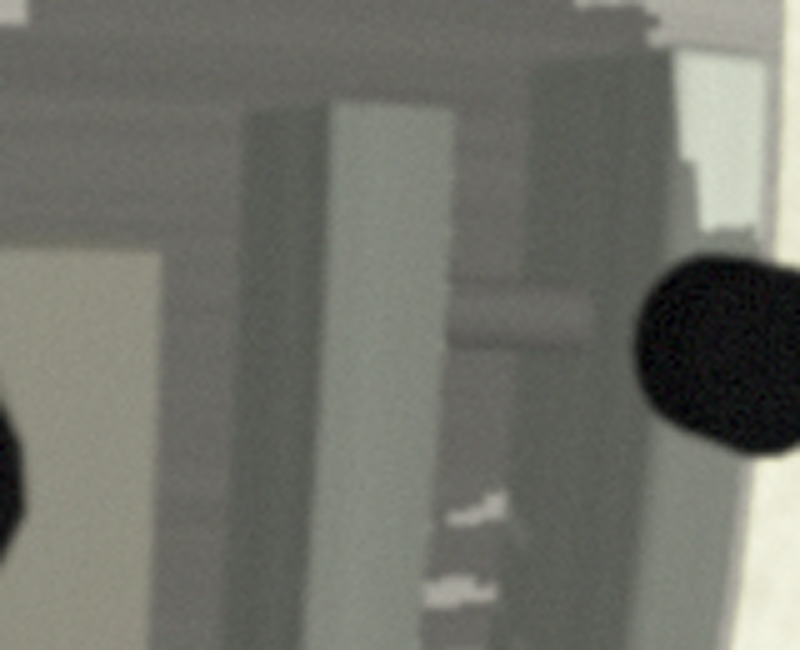

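View pics/w25e.png

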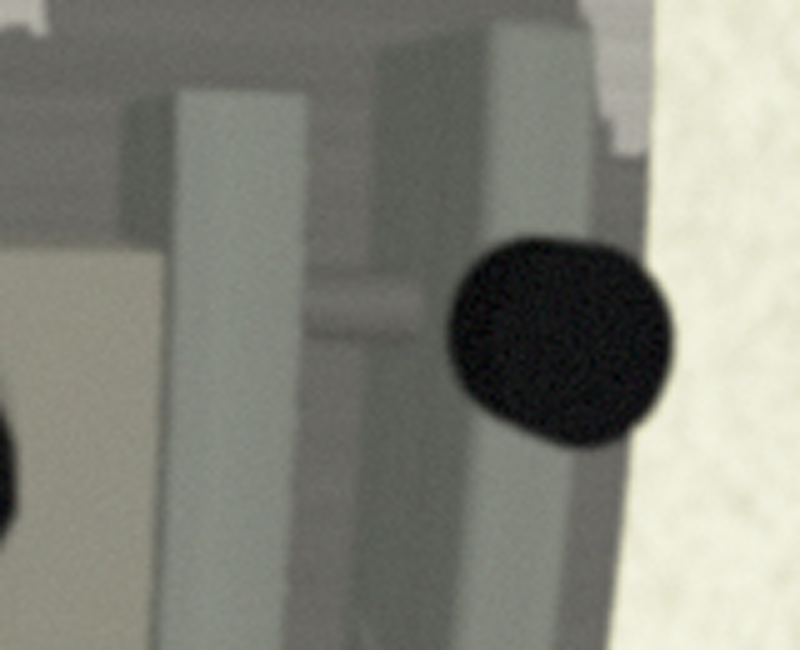

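```bash
cat >> h.py <<'E'
def gap(w,bar,brk,o=(345,90)):
    S=lambda p:np.array([(p-[.6343,.1752,0])@EX,(p-[.6343,.1752,0])@EY])*1000
    B=[S(plane(w,o[0]+a/5,o[1]+b/5,.115,True)) for a,b in bar];K=[S(plane(w,o[0]+a/5,o[1]+b/5,.116,True)) for a,b in brk]
    print("bar",np.round(B,1).tolist(),"bracket",np.round(K,1).tolist())
    g=np.mean([k[0] for k in K])-np.mean([b[0] for b in B]);print("front-to-bracket %.1f -> spring %.1f"%(g,42-g))
E
python3 - <<'E'
from h import *
gap(dict(np.load("w21.npz")),((328,105),(303,640)),((672,50),(630,640)))
gap(dict(np.load("w25.npz")),((175,95),(158,640)),((490,25),(455,640)))
E
```

```text
bar [[0.6, 74.3], [0.7, 14.2]] bracket [[42.3, 83.7], [42.5, 13.8]]
front-to-bracket 41.8 -> spring 0.2
bar [[7.7, 74.0], [7.6, 14.0]] bracket [[43.0, 83.6], [42.8, 13.9]]
front-to-bracket 35.2 -> spring 6.8
```

Request:
send_rows --steps '[0,0,-0.005,0,0,0,0,-0.012,0.0005,0,0,0,-0.02,0.001,0,0,0,-0.03,0.002,0]'

```text
time: 31.0
position: [0.5863, 0.1826, 0.0829]
tool_rot: [0.755, 0.656, 0.005, -0.003]
ft_force: [5.9, 1.3, 2.9]
grip_width: 0.02
```

Run:
```python
from h import *
from rig import robot
st(robot.get_obs())
```

```text
t 31.00 p [0.5863 0.1826 0.0829] phi 1.4301 tilt 0.0116 f [5.89 1.32 2.87] w 0.0200
ex -48.5 ey 0.6 zt_ex 0.0023 zt_ey 0.0114 Fex 5.7 Fey 2.1 Fz 2.9 [ 0.31 -0.8   0.06]
```

Request:
send_rows --steps '[0,0,-0.008,0.001,0,0,0,-0.016,0.002,0,0,0,-0.024,0.003,0]'

```text
time: 31.38
position: [0.5707, 0.1861, 0.0833]
tool_rot: [0.755, 0.656, 0.012, 0.002]
ft_force: [7.8, 2.4, 5.7]
grip_width: 0.0199
```

Run:
```python
from h import *
from rig import robot
st(robot.get_obs())
```

```text
t 31.38 p [0.5707 0.1861 0.0833] phi 1.4305 tilt 0.0244 f [7.79 2.35 5.67] w 0.0199
ex -64.5 ey 1.9 zt_ex 0.0195 zt_ey 0.0148 Fex 7.4 Fey 3.4 Fz 5.7 [ 0.22 -0.83 -0.01]
```

Run:
```python
from h import *
from rig import robot
o=robot.get_obs();z=o["position"][2]
for a,l,zt in((.006,0,.0833),(.016,-.0006,.0833),(.027,-.001,.0833),(.037,-.0012,.0836),(.045,-.0012,.0843),(.052,-.0012,.0852),(.058,-.0012,.0862)):print(toolshift(o,a,l,zt-z).round(4))
```

```text
[0.     0.006  0.0001]
[-0.0006  0.016   0.0003]
[-0.001   0.027   0.0005]
[-0.0012  0.037   0.0004]
[-0.0012  0.045  -0.0001]
[-0.0012  0.052  -0.0009]
[-0.0011  0.058  -0.0018]
```

Request:
send_rows --steps '[0,0,0.006,0.0001,0,0,-0.0006,0.016,0.0003,0,0,-0.001,0.027,0.0005,0,0,-0.0012,0.037,0.0004,0,0,-0.0012,0.045,-0.0001,0,0,-0.0012,0.052,-0.0009,0,0,-0.0011,0.058,-0.0018,0,0,-0.0011,0.058,-0.0018,0]'

```text
time: 32.38
position: [0.6162, 0.1779, 0.0828]
tool_rot: [0.755, 0.655, 0.003, -0.006]
ft_force: [-14.5, 2.9, 6.8]
grip_width: 0.0204
```

Run:
```python
from h import *
from rig import robot
st(robot.get_obs())
w=snap("wrist","w27");st(robot.get_obs());blocktop(w)
crop(w,345,90,505,220,5,"pics/w27e.png")
```

```text
t 32.38 p [0.6162 0.1779 0.0828] phi 1.4294 tilt 0.0135 f [-14.48   2.94   6.83] w 0.0204
ex -18.3 ey 0.2 zt_ex -0.0061 zt_ey 0.0120 Fex -14.8 Fey 0.9 Fz 6.8 [ 0.49  2.27 -0.15]
t 32.42 p [0.6162 0.1779 0.0829] phi 1.4295 tilt 0.0134 f [-13.73   1.93   7.41] w 0.0198
ex -18.3 ey 0.2 zt_ex -0.0058 zt_ey 0.0120 Fex -13.9 Fey -0.0 Fz 7.4 [ 0.47  2.28 -0.14]
block top slope ex,ey -0.0026 -0.0075 meanz 0.1097 n 6122
platform slope ex,ey -0.0002 -0.0012 meanz 0.0695 n 15840
```

View pics/w27e.png

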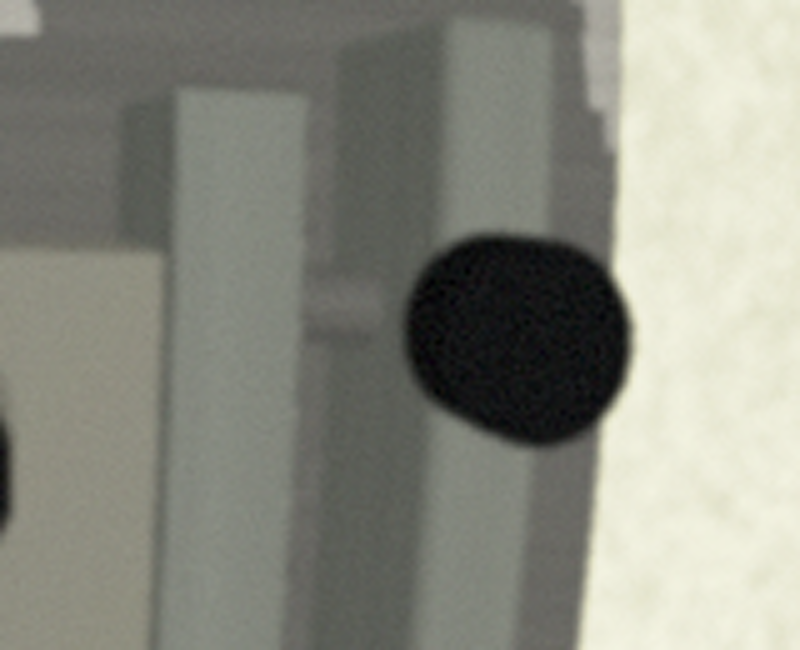

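Run:
```python
from h import *
from rig import robot
gap(dict(np.load("w27.npz")),((175,92),(158,640)),((447,22),(413,640)))
w=snap("wrist","w28");crop(w,255,100,455,225,4,"pics/w28d.png");st(robot.get_obs())
s=snap("scene","s28");crop(s,220,170,370,290,5,"pics/s28c.png");st(robot.get_obs())
P=ptsfish(w);M=np.zeros(P.shape[:2],bool);M[140:225,290:355]=1;M&=(P[...,2]>.135)&(P[...,2]<.149);print("wide vial top z",np.median(P[M][:,2]))
```

```text
bar [[12.8, 74.3], [12.6, 14.0]] bracket [[43.0, 83.6], [42.6, 13.9]]
front-to-bracket 30.1 -> spring 11.9
t 32.48 p [0.6162 0.1779 0.0829] phi 1.4296 tilt 0.0133 f [-12.74   2.95   6.99] w 0.0199
ex -18.3 ey 0.2 zt_ex -0.0057 zt_ey 0.0120 Fex -13.0 Fey 1.1 Fz 7.0 [ 0.52  2.23 -0.17]
t 32.52 p [0.6162 0.1779 0.0828] phi 1.4296 tilt 0.0133 f [-13.45   2.75   5.72] w 0.0201
ex -18.3 ey 0.2 zt_ex -0.0057 zt_ey 0.0120 Fex -13.7 Fey 0.8 Fz 5.7 [ 0.46  2.2  -0.21]
wide vial top z 0.14557021148345142
```

View pics/w28d.png

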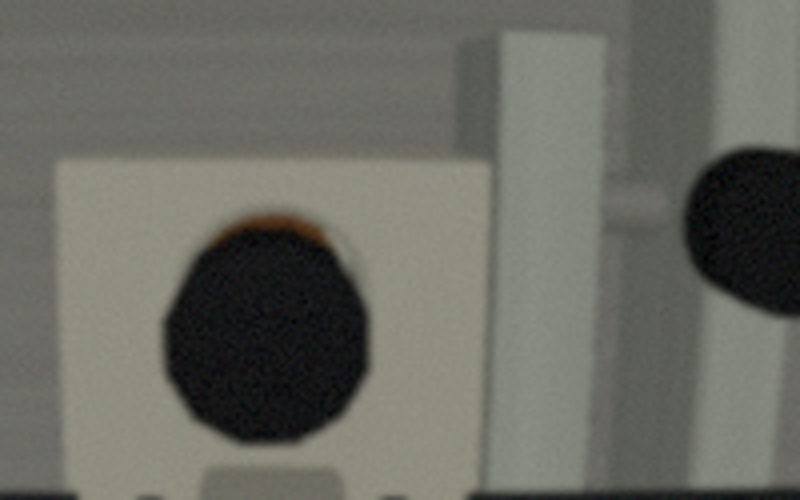

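View pics/s28c.png

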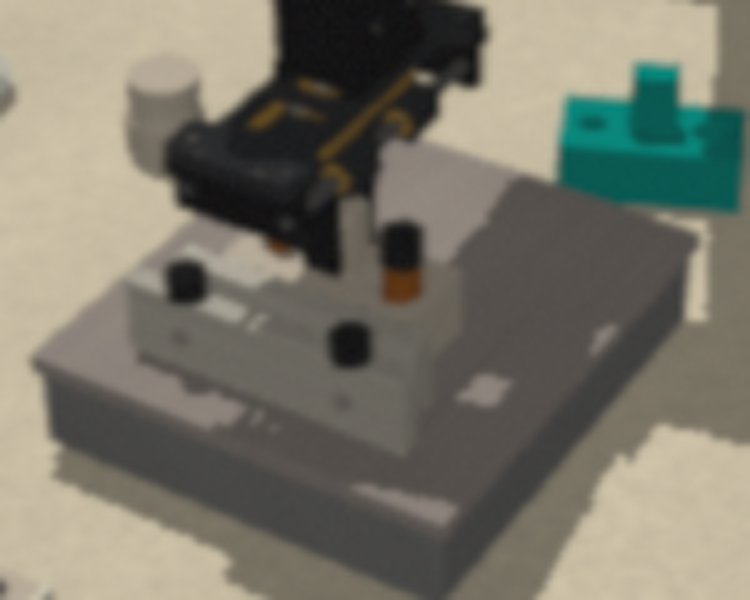

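Request:
send_rows --steps '[0,0,-0.005,0,0,0,0,-0.014,0.0005,0,0,0,-0.024,0.001,0,0,0,-0.034,0.002,0]'

```text
time: 33.02
position: [0.5883, 0.1824, 0.083]
tool_rot: [0.755, 0.656, 0.007, -0.002]
ft_force: [7.0, 0.3, 1.4]
grip_width: 0.0198
```

Run:
```python
from h import *
from rig import robot
st(robot.get_obs())
```

```text
t 33.02 p [0.5883 0.1824 0.083 ] phi 1.4299 tilt 0.0153 f [6.97 0.34 1.4 ] w 0.0198
ex -46.5 ey 0.7 zt_ex 0.0065 zt_ey 0.0138 Fex 6.9 Fey 1.3 Fz 1.4 [-0.08 -0.71 -0.08]
```

Request:
send_rows --steps '[0,0,-0.008,0.001,0,0,0,-0.016,0.002,0,0,0,-0.024,0.003,0]'

```text
time: 33.4
position: [0.5737, 0.1858, 0.0833]
tool_rot: [0.755, 0.656, 0.015, 0.004]
ft_force: [7.5, 1.9, 11.0]
grip_width: 0.0195
```

Run:
```python
from h import *
from rig import robot
o=robot.get_obs();st(o);z=o["position"][2];e=(o["position"]-[.6343,.1752,0])@EX;y=(o["position"]-[.6343,.1752,0])@EY
L=-.009-e;l=.0009-y
for f,g,zt in((.1,0,.0833),(.27,.4,.0833),(.46,.8,.0833),(.63,1,.0836),(.78,1,.0843),(.9,1,.0852),(1,1,.0861)):print(toolshift(o,f*L,g*l,zt-z).round(4))
```

```text
t 33.40 p [0.5737 0.1858 0.0833] phi 1.4305 tilt 0.0309 f [ 7.46  1.94 11.02] w 0.0195
ex -61.4 ey 2.0 zt_ex 0.0255 zt_ey 0.0173 Fex 7.1 Fey 3.0 Fz 11.0 [ 0.37 -1.45  0.08]
[0.     0.0052 0.0002]
[-0.0004  0.0142  0.0004]
[-0.0009  0.0241  0.0006]
[-0.0011  0.033   0.0006]
[-0.0011  0.0409  0.0001]
[-0.0011  0.0472 -0.0007]
[-0.001   0.0525 -0.0014]
```

Request:
send_rows --steps '[0,0,0.005,0.0002,0,0,-0.0004,0.014,0.0004,0,0,-0.0009,0.024,0.0006,0,0,-0.0011,0.033,0.0006,0,0,-0.0011,0.041,0.0001,0,0,-0.0011,0.047,-0.0007,0,0,-0.001,0.0525,-0.0014,0,0,-0.001,0.0525,-0.0014,0]'

```text
time: 34.4
position: [0.6145, 0.1783, 0.0827]
tool_rot: [0.755, 0.655, 0.006, -0.004]
ft_force: [-11.4, 3.6, 5.4]
grip_width: 0.0196
```

Run:
```python
from h import *
from rig import robot
st(robot.get_obs())
w=snap("wrist","w29");st(robot.get_obs());blocktop(w)
crop(w,345,90,505,220,5,"pics/w29e.png");crop(w,255,100,455,225,4,"pics/w29d.png")
```

```text
t 34.40 p [0.6145 0.1783 0.0827] phi 1.4297 tilt 0.0146 f [-11.44   3.64   5.36] w 0.0196
ex -20.0 ey 0.3 zt_ex 0.0018 zt_ey 0.0145 Fex -11.8 Fey 2.0 Fz 5.4 [ 0.5   2.07 -0.16]
t 34.45 p [0.6146 0.1783 0.0827] phi 1.4297 tilt 0.0146 f [-13.26   1.95   6.83] w 0.0198
ex -20.0 ey 0.3 zt_ex 0.0020 zt_ey 0.0145 Fex -13.4 Fey 0.1 Fz 6.8 [ 0.46  2.04 -0.1 ]
block top slope ex,ey 0.0018 -0.0073 meanz 0.1096 n 6142
platform slope ex,ey -0.0001 -0.0007 meanz 0.0695 n 15814
```

View pics/w29e.png

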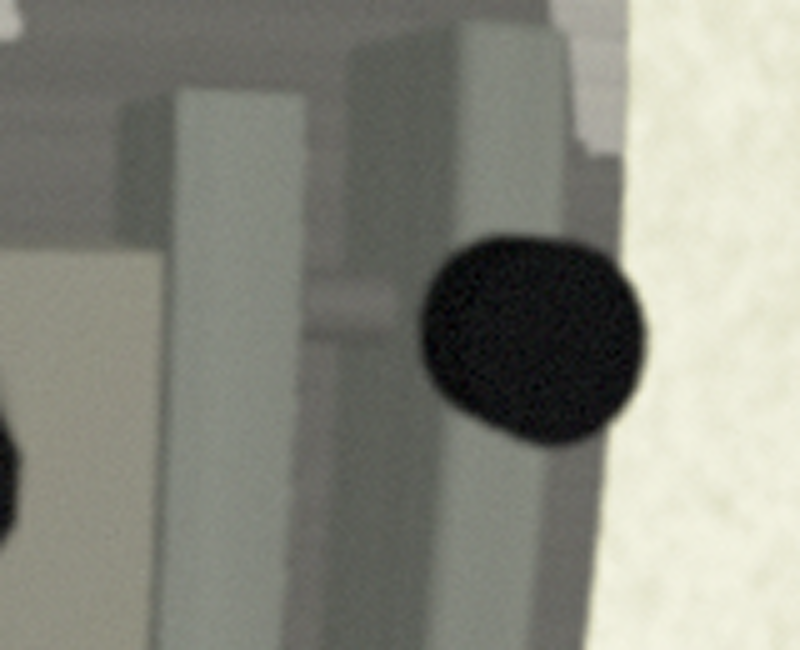

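View pics/w29d.png

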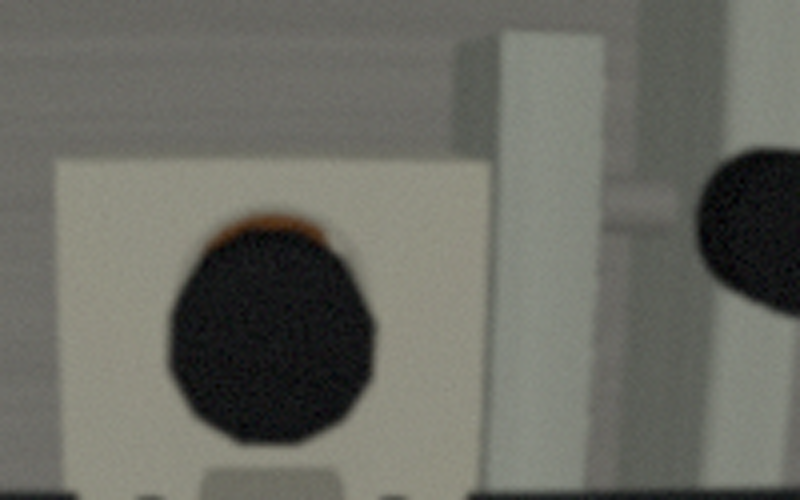

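Run:
```python
from h import *
from rig import robot
gap(dict(np.load("w29.npz")),((175,92),(158,640)),((460,22),(427,640)))
s=snap("scene","s30");st(robot.get_obs())
S=lambda p:np.array([(p-[.6343,.1752,0])@EX,(p-[.6343,.1752,0])@EY])*1000
w=dict(np.load("w29.npz"));f=lambda a,b,z:plane(w,255+a/4,100+b/4,z,True)
for a,b in((489,160),(477,480),(55,160),(67,480)):print("block edge",S(f(a,b,.110)).round(1))
```

```text
bar [[10.9, 74.4], [10.7, 14.0]] bracket [[42.8, 83.8], [42.5, 13.8]]
front-to-bracket 31.9 -> spring 10.1
t 34.50 p [0.6146 0.1783 0.0826] phi 1.4298 tilt 0.0146 f [-12.16   3.17   6.31] w 0.0198
ex -20.0 ey 0.3 zt_ex 0.0021 zt_ey 0.0145 Fex -12.5 Fey 1.4 Fz 6.3 [ 0.43  2.05 -0.14]
block edge [10.5 57.1]
block edge [10.3 11.2]
block edge [-49.1  57.2]
block edge [-49.   11.3]
```

View pics/s30.png

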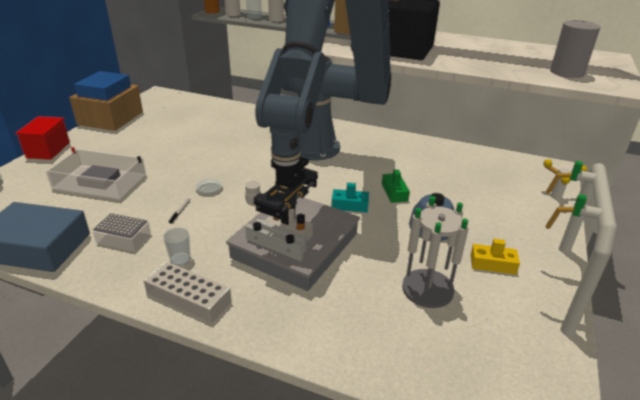

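The scene view shows the block pressed against the bar and the pen, dish, beaker, jar and tip box where they were. The wrist camera gives 10.1 mm of spring travel. Handing in.

```bash
python3 -c "
from rig import hand_in
print(hand_in())"
```

```text
the job is handed in; nothing more can be done
None
```

Both vials are released in their holes, and the arm is holding the block flush against the stop bar with the spring pushed in about 10 mm. I handed the job in at 34.5 s.

**Last checks:**
- **Vials:** both cap tops read z ≈ 0.145 m after release, 80 mm above their bench height, so both are on the hole floors. After the final press I only saw the wide vial from above. The narrow one was hidden from the wrist camera then.
- **Press:** the wrist camera gave 10.1 mm of spring travel. The wrist force along the push was 12 to 13 N, about 2 to 3 N of it friction under the block.
- **Position:** the block is square to the bar within measurement error and within about 1 mm of the middle.
- **Bystanders:** the other things on the bench look unmoved in the scene view.

**What went wrong on the way:**
- **First grasp:** the fingertips sit about 35 mm short of the reported TCP, so the first grasp closed above the wide vial's cap. Nothing was moved, and I grasped again lower.
- **Pressing:** the arm gives under load, so the first presses tilted the block about 0.5° and pushed the bar in by 1, 3, 7 and then about 12 mm. I backed off each time and pressed again from a corrected tilt. The bar never came near its end stop.
- **Remaining tilt:** the block top is within about 0.3° of flat along the push. Sideways the camera shows up to about 0.4°, partly camera bias.

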